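# Move a fan with a loose neck between docking stands

### The job

A desk fan under repair has a loose neck, and its heavy motor head falls over sideways unless it is actively balanced. Take its carrier by the orange handle only, lift it off the blue stand and draw it straight out of the fork; clear of both stands, keep the motor head up near vertical in the air for five seconds or more, then dock it in the green stand the way it stood in the blue one: neck between the prongs, plate gently down flat on the pad, and let go. The head must never lean far over (0.3 rad), do not touch head or neck with the robot, do not ram the forks, move unhurriedly, and leave the other things on the bench alone.

Things in the scene. Friction and masses are not known exactly. Their poses are not given: they have to be found in the camera images.
- carrier: loose carrier, 0.65 kg without fan: white plate 320x110x12 mm, x -140 to +180; black power unit 60x85 mm, 54 mm high at x = -105 as counterweight (whole balances about under the handle); bracket with the fan's pivot at x = 150, 45 mm above underside. Origin: underside below the handle; x from handle to fan, z up. Starts on the blue pad, docked within a few mm
- handle (a point): middle of the upright orange handle on the carrier's z axis, 75 mm above the underside: grip here across y, from above. Handle 36 mm along x, 30 mm along y, from 12 to 102 mm above the underside
- fan: white neck 18 mm thick with motor head, on a level hinge along the carrier's x axis: leans only sideways. Origin on the pivot, z along the neck; a positive turn about x leans the head to -y. Centring spring 0.32 N m/rad towards the carrier's z axis, too weak to hold the head up; damper 0.04 N m s/rad; no dry friction; stops at +-0.45 rad. Starts leaning on a blue prong
- motor (a point): centre of the motor head (76 mm diameter, 70 mm long along x), 200 mm above the pivot. Neck and head, nominal (mass varies 12 percent): 0.23 kg, centre of mass 183 mm above pivot, inertia about pivot 0.0083 kg m2. Left free it falls with a time constant of 0.4 to 1 s; rolling the carrier about x against the lean, or moving it sideways under the head, rights it
- neck (a point): point on the neck's axis 104 mm above the pivot, level with the prongs when docked
- blue_stand: fixed blue docking stand, where the carrier starts. Flat pad 440x150 mm, 6 mm thick, x -155 to +285; at its far end (x = 258) a post 165 mm high with a fork. Origin on the table top; a docked carrier stands on the pad with its origin straight above this origin, axes parallel, neck at x = 150 between the prongs. Lift clear of the pad before rolling
- green_stand: fixed green docking stand, the destination, empty at the start; same shape and axes as the blue one. Which stand is left or right varies
- blue_stand_fork (a point): point midway between the blue prongs where a docked neck stands: x = 150, y = 0, 155 mm above the table in the stand's frame. Prongs 10 mm thick at this height, at y = +-25 (gap 40 mm, neck 18 mm), from the post at x = 250 to x = 125, then flaring to y = +-45 at x = 100. Open only towards -x
- green_stand_fork (a point): the same point of the green stand, whose fork is identical
- spray_can: bystander: upright spray can, 54 mm diameter, 150 mm high, origin under its centre
- screwdriver: bystander: red-handled screwdriver lying on the table, about 200 mm long
- bit_case: bystander: open black case of screwdriver bits, 120x90x30 mm, origin under its centre

How it is judged:
By the outcome, as a careful person would: the job done as asked, in the order asked, and still so for the second after the job is handed in, with the robot touching nothing.
It also fails if it takes over 72 s, if anything falls off the work surface, if the arm or the gripper's body presses on something with over 40 N, if the wrist force passes 120 N, or if a joint passes its speed limit or range.

### The arm

A 6-joint arm with a two-finger parallel gripper is mounted at the origin on the work surface. World frame = base frame: x ahead of the robot, y to its left, z up, the work surface at z = 0. Lengths are in m, angles in degrees, forces in N, time in s.
With the tool pointing down it reaches from about 0.4 to 0.825 m from the base axis. Payload 7 kg.
Tool frame: the origin (TCP) lies midway between the tips of the shut fingers; the grasp point (between the pads) lies 19 mm behind it; z points along the fingers, y is the line along which they close (so a half turn about z gives the same grasp; the last joint's range is limited). The gripper opens to 88 mm and grips with 3 to 60 N. Pads are 19 mm wide; open, the fingers measure 130 mm over their backs; the gripper's body (78 mm by 193 mm) begins 47 mm behind the grasp point.
Start: joints at [92.08, 20.546, 0.682, 0, -70.136, -16.507], TCP at [0.168, 0.654, 0.227] pointing down, gripper open.
Joint ranges: [-176.03, 176.03], [-82.01, 121.73], [-58.28, 71.71], [-173.87, 95.51], [-174.79, -0.11], [-173.66, 173.66]. Speed limits (degrees/s): [136.94, 136.94, 172.46, 180, 180, 180].

### API

Orientations are given as [roll, pitch, yaw] about the fixed x, y, z axes, in that order (R = Rz(yaw) Ry(pitch) Rx(roll)).
In Python, from plant import get_state, optics, order gives the robot as it stands. The module is installed in compiled form; this text tells all that it offers.
- The arm moves only by the tool send_rows, never from a script. Its argument "moves" is a list of rows, each an object with "slide": the shift along the tool's x, y, z as a fraction of full scale, a list of three; "turn": the turn about the tool's z as a fraction of full scale; "gripper": the opening, from 0 (shut) to 1 (fully open). A call has exactly 5 rows; each row is the pose to reach, as a shift and turn from the pose commanded when the call began, along the tool's axes at that moment; what a row does not reach only later rows make up. Full scale, the value 1, is 150 mm for a shift and 90 degrees for a turn. A row lasts 1/12 s, in which the tool goes at most 41.7 mm and 7.16 degrees, less where a joint would pass 70% of its speed; a pose out of reach is approached as far as the arm can. A call with a number of a shift or a turn outside -1 to 1 is refused whole. A call with a gripper value outside its range is refused whole. The fingers move at their own pace and stop on an object; "newtons" is the grip in N (left out, the last holds). Time passes only in rows, so rows that repeat a pose let the fingers close, or fill a call up. It gives the time, the measured TCP pose, the force, the opening and the grip force at its end, in the units of the state.
- get_state(): the state, without advancing time (a new reading comes with each control period).
- optics.capture(name): name is "side" or "top" or "wrist"; returns a dict with "img" (420x560x3 uint8, red, green, blue), "intrinsics" (3x3 intrinsics, pixels), "origin" and "attitude" of the camera in the world. Camera axes: x right, y down, z forward; pixel columns grow to the right and rows downward; lengths in m; the calibration is good to about 2 mm. A picture is of the moment at which its call begins. There is no depth.
- order.close_job(): hands the job in; it is judged then, once.
Trained networks look in the newest picture that a camera, given by its name, has taken for a name from the list of things; names that differ only in an ending like _2 or _b are one class to them, and where a whole thing is asked for, a point or a joint stands for the part that bears it (a point fixed in the world has none). Each returns a list of dicts, best first, with "p" (0 to 1); they miss things now and then, are a little off and sometimes report something else, mostly with a low value. They report only what shows in the picture. A call takes as long as a camera call.
- optics.look_for(camera, name): "location" ([x, y, z] in m, in world coordinates, good to about 4 mm: the middle of the surface that is visible of it).
The state is a dict: "time_s": time; "joints": joint angles; "qd": joint speeds; "joint_torque": joint torques, N m; "tcp_pos": TCP position; "eef_rot": TCP orientation; "contact_force": force on the tool from outside, world axes, zero at the start; "moment": the same for the moment, N m; "gripper_width": finger opening in m; "gripper_force": force on a finger pad.
Only numpy, scipy, OpenCV 4.12 (cv2) and the standard library are available. Lean on these libraries where they do the work, as an engineer would, in place of code of your own. Each camera call takes 0.05 s, during which the arm holds its last target. There are 200 camera calls.

## Working session

There is one attempt and no reset: what is moved stays moved. The work goes in short steps, Python scripts to look and compute and a tool call to move; the robot and the scene stay as the last step left them, time stands still between calls to the robot, and variables do not carry over. Pictures are saved under pics/ and viewed, at most 10 in all, crops included, and the job is handed in when it is done.

Besides the shell and the picture viewer there is one more tool, called after "Request:" by a JSON object that holds its "name" and its "arguments". send_rows: Moves the arm, as the interface text tells. Shift numbers are shares of 150 mm and turn numbers shares of 90 degrees, none past 1 either way. Its arguments: {"type":"object","properties":{"moves":{"type":"array"},"newtons":{"type":"number"}},"required":["moves"]}

```bash
mkdir -p pics; ls; cat > h.py <<'E'
import numpy as np, cv2
from plant import get_state, optics, order
def cap(c,save=None):
    r=optics.capture(c)
    if save: cv2.imwrite(f'pics/{save}.png',r['img'][:,:,::-1])
    return r
E
python3 - <<'E'
from h import *
s=get_state(); print({k:np.round(v,4).tolist() for k,v in s.items()})
for c in ('top','side'):
    r=cap(c,c+'0'); print(c,np.round(r['intrinsics'],1).tolist(),np.round(r['origin'],3),np.round(r['attitude'],3).tolist())
for c in ('top','side'):
  for n in ('handle','motor','neck','carrier','blue_stand','green_stand','blue_stand_fork','green_stand_fork','spray_can','screwdriver','bit_case'):
    print(c,n,[(np.round(d['location'],3).tolist(),round(d['p'],2)) for d in optics.look_for(c,n)[:2]])
E
```

```text
pics
{'time_s': 0.0, 'joints': [92.0797, 20.5898, 0.6326, -0.0192, -70.1354, -16.5076], 'qd': [-0.0527, 0.1247, -0.0536, 0.012, 0.037, -0.0335], 'joint_torque': [0.0009, -58.2716, 29.3053, 6.9968, 0.007, -0.0002], 'tcp_pos': [0.1681, 0.6532, 0.2256], 'eef_rot': [179.9061, -0.009, -14.4344], 'contact_force': [-0.4558, 0.1774, -0.0174], 'moment': [-0.0381, -0.02, -0.0057], 'gripper_force': 0.0, 'gripper_width': 0.0875}
top [[430.1, 0.0, 283.3], [0.0, 430.1, 208.5], [0.0, 0.0, 1.0]] [ 0.492 -0.01   1.654] [-175.317, 0.813, -90.086]
side [[391.9, 0.0, 281.6], [0.0, 391.9, 209.3], [0.0, 0.0, 1.0]] [ 0.007 -0.773  1.169] [-135.411, -0.71, -37.901]
top handle [([0.58, 0.234, 0.02], 0.66)]
top motor [([0.695, 0.23, 0.284], 0.57)]
top neck [([0.693, 0.235, 0.284], 0.85)]
top carrier [([0.583, 0.239, 0.02], 0.66)]
top blue_stand [([0.65, 0.228, 0.009], 0.92), ([0.587, -0.2, 0.006], 0.15)]
top green_stand [([0.588, -0.203, 0.003], 0.8)]
top blue_stand_fork [([0.651, 0.223, 0.003], 0.81)]
top green_stand_fork [([0.584, -0.205, 0.002], 0.68)]
top spray_can [([0.754, -0.017, 0.15], 0.73)]
top screwdriver []
top bit_case [([0.482, -0.486, 0.003], 0.81)]
side handle [([0.593, 0.234, 0.032], 0.6)]
side motor [([0.684, 0.222, 0.262], 0.86)]
side neck [([0.686, 0.223, 0.261], 0.98)]
side carrier [([0.593, 0.231, 0.037], 0.88), ([0.582, -0.208, 0.007], 0.49)]
side blue_stand [([0.714, 0.226, 0.002], 0.77)]
side green_stand [([0.585, -0.211, 0.006], 0.89)]
side blue_stand_fork [([0.684, 0.219, 0.262], 0.48), ([0.593, 0.229, 0.037], 0.43)]
side green_stand_fork [([0.58, -0.211, 0.004], 0.75)]
side spray_can [([0.742, -0.026, 0.1], 0.6)]
side screwdriver []
side bit_case [([0.485, -0.486, 0.009], 0.55)]
```

View pictures.

View pics/top0.png

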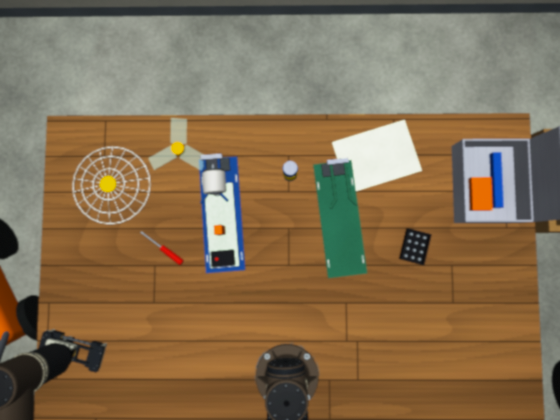

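View pics/side0.png

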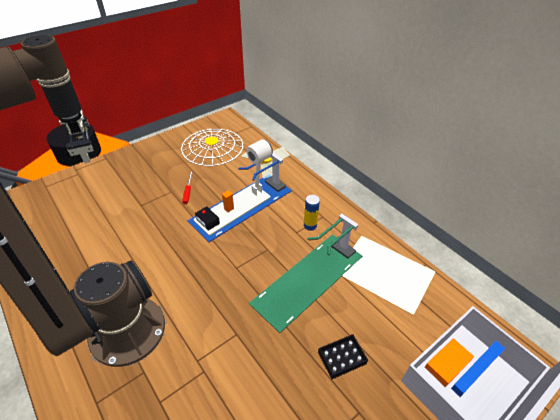

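```bash
cat >> h.py <<'E'
from scipy.spatial.transform import Rotation as Ro
def ray(r,uv):
    uv=np.atleast_2d(uv).astype(float); K=r['intrinsics']
    d=np.c_[(uv[:,0]-K[0,2])/K[0,0],(uv[:,1]-K[1,2])/K[1,1],np.ones(len(uv))]
    return np.array(r['origin']), d@Ro.from_euler('xyz',r['attitude'],degrees=True).as_matrix().T
def plane(r,uv,z):
    o,d=ray(r,uv); return (o+d*((z-o[2])/d[:,2])[:,None])[:,:2]
def hsv(r): return cv2.cvtColor(np.ascontiguousarray(r['img']),cv2.COLOR_RGB2HSV)
def mask(r,lo,hi,z,box):   # pixels in HSV range whose plane point lies in the box
    m=cv2.inRange(hsv(r),np.array(lo),np.array(hi)); v,u=np.nonzero(m)
    p=plane(r,np.c_[u,v],z); k=(p[:,0]>box[0])&(p[:,0]<box[1])&(p[:,1]>box[2])&(p[:,1]<box[3])
    return np.c_[u,v][k],p[k]
E
python3 - <<'E'
from h import *
for c in ('top','side'):
    r=cap(c)
    for n,lo,hi,box in (('blue',(105,120,50),(125,255,255),(.35,1,.1,.35)),('green',(60,80,30),(90,255,200),(.35,1,-.4,-.05))):
        uv,p=mask(r,lo,hi,.006,box)
        m=np.zeros((420,560),np.uint8); m[uv[:,1],uv[:,0]]=255
        # keep large comp
        k,l,st,_=cv2.connectedComponentsWithStats(m); 
        big=np.isin(l,[i for i in range(1,k) if st[i,4]>60])
        v,u=np.nonzero(big); q=plane(r,np.c_[u,v],.006)
        (cx,cy),(w,h),a=cv2.minAreaRect((q*1000).astype(np.float32)); 
        b=cv2.boxPoints(((cx,cy),(w,h),a))
        print(c,n,len(q),np.round([cx,cy,w,h,a],1),b.round().tolist())
        # side edges: for x bins take min/max y, fit line robustly
        for f in (np.max,np.min):
            xs=np.arange(.43,.78,.01); e=[]
            for x in xs:
                s=q[abs(q[:,0]-x)<.005]
                if len(s): e.append((x,f(s[:,1])))
            e=np.array(e); c_=np.polyfit(e[:,0],e[:,1],1)
            for _ in range(4):
                res=abs(e[:,1]-np.polyval(c_,e[:,0])); c_=np.polyfit(*e[res<=np.median(res)*2+1e-4].T,1)
            print('  edge',f.__name__,'yaw',np.degrees(np.arctan(c_[0])).round(2),'y@.6',np.polyval(c_,.6).round(4))
    for n,lo,hi,z,box in (('orange',(5,150,120),(20,255,255),.108,(.4,.8,.1,.4)),):
        uv,p=mask(r,lo,hi,z,box); print(c,n,len(p),p.mean(0).round(4),uv.mean(0).round(1),p.min(0).round(3),p.max(0).round(3))
print(get_state()['time_s'])
E
```

```text
top blue 1024 [607.5 252.6 435.6 148.1   4.6] [[384.0, 309.0], [396.0, 161.0], [831.0, 196.0], [819.0, 344.0]]
  edge max yaw 4.3 y@.6 0.3227
  edge min yaw 4.37 y@.6 0.1798
top green 3952 [ 589.9 -202.5  435.   145.2    7. ] [[365.0, -157.0], [383.0, -301.0], [815.0, -248.0], [797.0, -104.0]]
  edge max yaw 6.8 y@.6 -0.1297
  edge min yaw 7.18 y@.6 -0.2725
top orange 4243 [0.5975 0.262 ] [214.  214.7] [0.402 0.102] [0.798 0.4  ]
side blue 772 [605.6 246.4 438.1 149.3   4.3] [[382.0, 304.0], [393.0, 155.0], [830.0, 188.0], [818.0, 337.0]]
  edge max yaw 4.94 y@.6 0.1974
  edge min yaw 4.46 y@.6 0.1725
side green 4193 [ 630.3 -175.   531.9  200.2    7.9] [[353.0, -112.0], [381.0, -311.0], [908.0, -238.0], [880.0, -39.0]]
  edge max yaw 6.91 y@.6 -0.1307
  edge min yaw 7.37 y@.6 -0.2784
side orange 2246 [0.5652 0.2954] [224.5 184.6] [0.4 0.1] [0.8 0.4]
1.3
```

Request:
{"name": "send_rows", "arguments": {"moves": [{"slide":[0.02,0.1,0],"turn":-0.05,"gripper":1},{"slide":[0.1,0.3,0],"turn":-0.1,"gripper":1},{"slide":[0.2,0.5,0],"turn":-0.15,"gripper":1},{"slide":[0.32,0.7,0],"turn":-0.2,"gripper":1},{"slide":[0.45,0.9,0],"turn":-0.2,"gripper":1}], "newtons": 55}}

```text
time_s: 1.72
tcp_pos: [0.1999, 0.5047, 0.2264]
eef_rot: [180.0, -0.0, 3.9]
contact_force: [0.3, 0.3, 0.6]
gripper_width: 0.0879
gripper_force: 0.0
```

```bash
python3 -c "
from h import *
s=get_state(); print(s['time_s'],s['tcp_pos'],s['eef_rot'],s['joints'])"
```

```text
1.7167 [0.19990427 0.50467087 0.22635903] [ 1.79991827e+02 -4.33419739e-04  3.89971462e+00] [ 8.90836157e+01  8.11925343e+00 -1.60716845e+01  1.22567996e-03
 -6.58171703e+01  4.81559669e+00]
```

Request:
{"name": "send_rows", "arguments": {"moves": [{"slide":[0.05,0.05,0],"turn":-0.006,"gripper":1},{"slide":[0.18,0.16,0],"turn":-0.006,"gripper":1},{"slide":[0.35,0.3,0],"turn":-0.006,"gripper":1},{"slide":[0.52,0.45,0],"turn":-0.006,"gripper":1},{"slide":[0.7,0.6,0],"turn":-0.006,"gripper":1}]}}

```text
time_s: 2.13
tcp_pos: [0.311, 0.4219, 0.227]
eef_rot: [-180.0, -0.0, 4.2]
contact_force: [0.0, 0.6, -0.2]
gripper_width: 0.0872
gripper_force: 0.0
```

Request:
{"name": "send_rows", "arguments": {"moves": [{"slide":[0.17,0.14,0],"turn":0,"gripper":1},{"slide":[0.34,0.28,0],"turn":0,"gripper":1},{"slide":[0.51,0.42,0],"turn":0,"gripper":1},{"slide":[0.68,0.56,0],"turn":0,"gripper":1},{"slide":[0.8,0.7,0],"turn":0,"gripper":1}]}}

```text
time_s: 2.55
tcp_pos: [0.4393, 0.3257, 0.2267]
eef_rot: [-180.0, -0.0, 4.1]
contact_force: [-0.3, 0.7, -0.4]
gripper_width: 0.0876
gripper_force: 0.0
```

Request:
{"name": "send_rows", "arguments": {"moves": [{"slide":[0.17,0.14,0],"turn":0,"gripper":1},{"slide":[0.34,0.28,0.05],"turn":0,"gripper":1},{"slide":[0.5,0.42,0.1],"turn":0,"gripper":1},{"slide":[0.6,0.53,0.14],"turn":0,"gripper":1},{"slide":[0.65,0.58,0.16],"turn":0,"gripper":1}]}}

```text
time_s: 2.97
tcp_pos: [0.5424, 0.2447, 0.2015]
eef_rot: [179.9, 0.1, 4.0]
contact_force: [0.2, 0.8, 0.0]
gripper_width: 0.0876
gripper_force: 0.0
```

```bash
python3 - <<'E'
from h import *
s=get_state(); print(s['time_s'],s['tcp_pos'],s['eef_rot'],s['joints'],s['moment'])
w=cap('wrist','w1'); print(np.round(w['intrinsics'],1).tolist(),w['origin'],w['attitude'])
for n in ('handle','motor','neck','blue_stand'): print(n,[(np.round(d['location'],3).tolist(),round(d['p'],2)) for d in optics.look_for('wrist',n)[:2]])
s=cap('side','s1'); t=cap('top','t1')
E
```

```text
2.9667 [0.54240772 0.24473419 0.20145745] [1.79943604e+02 6.29122898e-02 3.98492809e+00] [ 4.30908071e+01  1.41344672e+01 -1.17931555e+01  4.53321328e-03
 -6.41567681e+01  5.08921729e+01] [ 0.05466999  0.0132058  -0.01898406]
[[302.0, 0.0, 279.0], [0.0, 302.0, 213.4], [0.0, 0.0, 1.0]] [0.617703   0.2497163  0.35907815] [ 1.63921335e+02 -6.50324142e-02 -8.60048875e+01]
handle [([0.605, 0.25, 0.02], 0.81), ([0.662, 0.238, 0.236], 0.75)]
motor [([0.658, 0.243, 0.236], 0.96), ([0.638, 0.279, 0.007], 0.42)]
neck [([0.659, 0.24, 0.239], 0.81)]
blue_stand [([0.64, 0.277, 0.002], 0.68)]
```

View pics/w1.png

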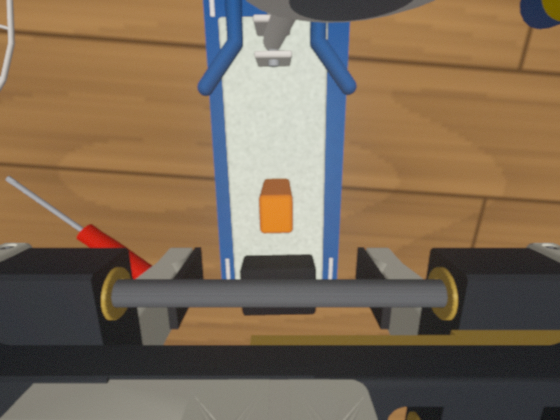

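```bash
python3 - <<'E'
from h import *
w=cap('wrist')
h=hsv(w); m=cv2.inRange(h,np.array((5,150,200)),np.array((20,255,255))); m[:150]=0;m[240:]=0;m[:,:240]=0;m[:,320:]=0
v,u=np.nonzero(m); p=plane(w,np.c_[u,v],.108); c=cv2.minAreaRect((p*1000).astype(np.float32)); print('handle top',c, u.min(),u.max(),v.min(),v.max())
# plate edges: white, z=.018
g=cv2.inRange(h,np.array((0,0,180)),np.array((180,60,255)))
for row in (100,120,140,160,180,200,220):
    s=np.nonzero(g[row,215:345])[0]+215
    q=plane(w,[[s.min(),row],[s.max(),row]],.018); print(row,q.round(4).tolist(),q.mean(0).round(4))
b=cv2.inRange(h,np.array((105,120,50)),np.array((125,255,255)))
for row in (110,140,170,200,230):
    s=np.nonzero(b[row,190:360])[0]+190
    q=plane(w,[[s.min(),row],[s.max(),row]],.006); print('blue',row,q.round(4).tolist(),q.mean(0).round(4))
# pixel of fork prong tips
E
```

```text
handle top ((545.1442260742188, 247.68466186523438), (32.556060791015625, 26.04998016357422), 4.978458881378174) 264 294 193 229
100 [[0.6392, 0.3092], [0.647, 0.2028]] [0.6431 0.256 ]
120 [[0.6189, 0.3075], [0.6266, 0.2015]] [0.6228 0.2545]
140 [[0.5978, 0.3059], [0.6057, 0.199]] [0.6017 0.2524]
160 [[0.5761, 0.303], [0.5838, 0.1976]] [0.58   0.2503]
180 [[0.5535, 0.3012], [0.5613, 0.195]] [0.5574 0.2481]
200 [[0.5301, 0.2993], [0.5378, 0.1934]] [0.5339 0.2463]
220 [[0.5057, 0.2973], [0.5136, 0.1906]] [0.5096 0.2439]
blue 110 [[0.6285, 0.3253], [0.6391, 0.1798]] [0.6338 0.2526]
blue 140 [[0.5961, 0.3225], [0.6068, 0.1766]] [0.6015 0.2496]
blue 170 [[0.562, 0.3196], [0.5726, 0.1744]] [0.5673 0.247 ]
blue 200 [[0.5259, 0.3165], [0.5365, 0.1721]] [0.5312 0.2443]
blue 230 [[0.4878, 0.3133], [0.4984, 0.1683]] [0.4931 0.2408]
```

```bash
python3 - <<'E'
import cv2,numpy as np
s=cv2.imread('pics/s1.png'); t=cv2.imread('pics/t1.png')
a=cv2.resize(s[110:260,170:370],None,fx=3,fy=3,interpolation=cv2.INTER_CUBIC)
b=cv2.resize(t[130:290,170:260],None,fx=2.2,fy=2.8,interpolation=cv2.INTER_CUBIC)
o=np.zeros((450,800,3),np.uint8); o[:450,:600]=a; o[:448,600:798]=b; cv2.imwrite('pics/c1.png',o)
E
```

```text
(no output)
```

View pics/c1.png

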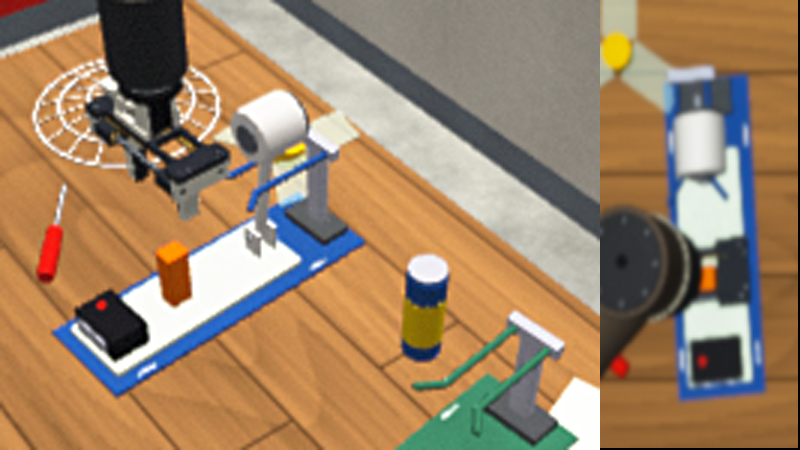

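Request:
{"name": "send_rows", "arguments": {"moves": [{"slide":[0.01,-0.02,0.05],"turn":-0.009,"gripper":1},{"slide":[0.01,-0.02,0.15],"turn":-0.009,"gripper":1},{"slide":[0.01,-0.02,0.27],"turn":-0.009,"gripper":1},{"slide":[0.01,-0.02,0.39],"turn":-0.009,"gripper":1},{"slide":[0.01,-0.02,0.51],"turn":-0.009,"gripper":1}]}}

```text
time_s: 3.78
tcp_pos: [0.542, 0.2507, 0.1251]
eef_rot: [-180.0, -0.0, 5.0]
contact_force: [-1.0, -0.4, -0.1]
gripper_width: 0.0876
gripper_force: 0.0
```

Request:
{"name": "send_rows", "arguments": {"moves": [{"slide":[0,0,0.11],"turn":0,"gripper":1},{"slide":[0,0,0.22],"turn":0,"gripper":1},{"slide":[0,0,0.32],"turn":0,"gripper":0.9},{"slide":[0,0,0.39],"turn":0,"gripper":0.7},{"slide":[0,0,0.42],"turn":0,"gripper":0.5}]}}

```text
time_s: 4.2
tcp_pos: [0.5413, 0.2499, 0.0612]
eef_rot: [179.9, 0.1, 5.0]
contact_force: [-0.1, -0.4, 0.1]
gripper_width: 0.0727
gripper_force: 0.0
```

```bash
python3 - <<'E'
from h import *
s=get_state(); print(s['time_s'],s['tcp_pos'],s['eef_rot'],s['contact_force'],s['moment'],s['gripper_width'])
w=cap('wrist','w2'); print(w['origin'],w['attitude'])
E
```

```text
4.2 [0.54132819 0.2498831  0.06116279] [1.79923661e+02 1.18975643e-01 4.97292380e+00] [-0.10853556 -0.43578978  0.12273404] [-0.04201618  0.02724503 -0.01144613] 0.072712104111531
[0.61667254 0.25621822 0.21871581] [ 1.63866328e+02 -8.40631591e-02 -8.50181655e+01]
```

View pics/w2.png

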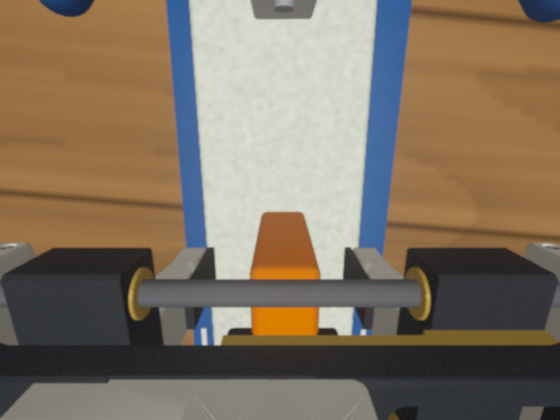

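Request:
{"name": "send_rows", "arguments": {"moves": [{"slide":[0.015,0.02,0],"turn":0,"gripper":0.5},{"slide":[0.015,0.02,0],"turn":0,"gripper":0.4},{"slide":[0.015,0.02,0],"turn":0,"gripper":0.2},{"slide":[0.015,0.02,0],"turn":0,"gripper":0.1},{"slide":[0.015,0.02,0],"turn":0,"gripper":0}], "newtons": 55}}

```text
time_s: 4.67
tcp_pos: [0.5451, 0.2474, 0.0637]
eef_rot: [-180.0, -0.1, 4.9]
contact_force: [0.8, 0.2, -0.2]
gripper_width: 0.0361
gripper_force: 0.0
```

Request:
{"name": "send_rows", "arguments": {"moves": [{"slide":[0,0,0],"turn":0,"gripper":0},{"slide":[0,0,0],"turn":0,"gripper":0},{"slide":[0,0,0],"turn":0,"gripper":0},{"slide":[0,0,0],"turn":0,"gripper":0},{"slide":[0,0,0],"turn":0,"gripper":0}]}}

```text
time_s: 5.08
tcp_pos: [0.5451, 0.2475, 0.0636]
eef_rot: [-180.0, -0.0, 4.9]
contact_force: [-1.4, 2.2, 5.6]
gripper_width: 0.0297
gripper_force: 55.0
```

```bash
cat >> h.py <<'E'
def proj(r,P):
    R=Ro.from_euler('xyz',r['attitude'],degrees=True).as_matrix(); q=(np.atleast_2d(P)-r['origin'])@R
    return (q/q[:,2:])@np.array(r['intrinsics']).T[:,:2]
E
python3 - <<'E'
from h import *
import pickle
s=get_state(); print(s['time_s'],s['tcp_pos'],s['eef_rot'],s['contact_force'],s['moment'],s['gripper_width'])
t=cap('top'); d=cap('side'); w=cap('wrist'); pickle.dump((t,d,w),open('i3.pkl','wb'))
ps=np.radians(5); ex=np.array([np.cos(ps),np.sin(ps),0]); ey=np.array([-ex[1],ex[0],0])
O=np.array([.5445,.2475,.006])
tiles=[]
for r in (t,d):
    piv=O+.15*ex+[0,0,.045]
    for phi in (0,.1):
        hd=piv-.2*np.sin(phi)*ey+[0,0,.2*np.cos(phi)]; print(phi,proj(r,[piv,hd]).round(1).tolist())
    c=proj(r,[piv+[0,0,.15]])[0].round().astype(int)
    tiles.append(cv2.resize(np.ascontiguousarray(r['img'])[c[1]-35:c[1]+35,c[0]-35:c[0]+35],None,fx=5.7,fy=5.7,interpolation=cv2.INTER_NEAREST)); print('crop origin',c-35)
cv2.imwrite('pics/c3.png',np.hstack(tiles)[:,:,::-1])
E
```

```text
5.0833 [0.54509014 0.24754496 0.06355334] [-1.79975239e+02 -4.33489649e-02  4.94106349e+00] [-1.37797821  2.19573313  5.55620365] [0.29731874 0.57616933 0.1516458 ] 0.02966624580037243
0 [[217.3, 190.0], [207.1, 182.4]]
0.1 [[217.3, 190.0], [213.2, 181.9]]
crop origin [175 150]
0 [[256.3, 186.5], [254.6, 148.2]]
0.1 [[256.3, 186.5], [258.0, 150.7]]
crop origin [220 123]
```

View pics/c3.png

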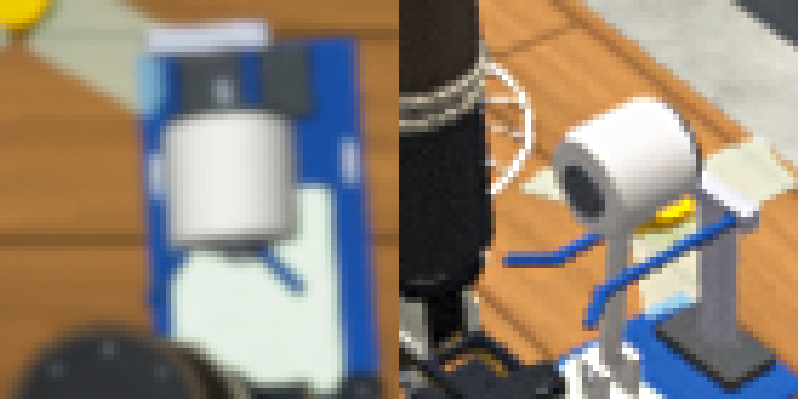

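```bash
python3 - <<'E'
from h import *
import pickle
t,d,w=pickle.load(open('i3.pkl','rb'))
I=t['img']; print('top row180'); print([I[180,u].tolist() for u in range(198,236,2)]); print('plate',I[200:206:2,212:224:4].reshape(-1,3).tolist())
I=d['img']; print('side row150',[I[150,u].tolist() for u in range(244,284,2)]); print('col 262',[I[v,262].tolist() for v in range(134,190,3)])
E
```

```text
top row180
[[163, 115, 71], [117, 118, 145], [175, 184, 200], [167, 171, 174], [208, 209, 203], [226, 226, 220], [232, 233, 229], [237, 237, 234], [238, 239, 236], [235, 236, 232], [228, 228, 224], [214, 215, 209], [193, 195, 189], [162, 164, 159], [108, 118, 137], [36, 82, 156], [28, 80, 161], [26, 79, 161], [63, 101, 169]]
plate [[232, 241, 231], [230, 239, 228], [230, 239, 229], [231, 240, 230], [230, 239, 229], [230, 239, 229], [231, 240, 230], [230, 239, 229], [230, 239, 229]]
side row150 [[185, 123, 67], [163, 118, 81], [140, 139, 137], [146, 140, 140], [141, 134, 132], [218, 214, 206], [255, 254, 253], [250, 248, 245], [247, 244, 242], [243, 241, 237], [237, 233, 231], [231, 227, 223], [225, 219, 213], [218, 213, 209], [91, 83, 80], [236, 213, 168], [237, 237, 215], [235, 234, 211], [228, 227, 204], [227, 225, 202]]
col 262 [[179, 122, 68], [212, 146, 78], [247, 240, 225], [253, 252, 251], [253, 252, 250], [248, 245, 243], [231, 228, 223], [195, 190, 185], [149, 143, 140], [120, 113, 105], [190, 182, 118], [244, 237, 206], [21, 69, 157], [240, 231, 197], [230, 191, 142], [30, 98, 198], [37, 99, 190], [97, 133, 206], [86, 127, 194]]
```

Request:
{"name": "send_rows", "arguments": {"moves": [{"slide":[0,0,-0.02],"turn":0,"gripper":0},{"slide":[0,0.01,-0.06],"turn":0,"gripper":0},{"slide":[0,0.02,-0.1],"turn":0,"gripper":0},{"slide":[0,0.04,-0.14],"turn":0,"gripper":0},{"slide":[0,0.05,-0.17],"turn":0,"gripper":0}]}}

```text
time_s: 5.65
tcp_pos: [0.5453, 0.2392, 0.089]
eef_rot: [180.0, 0.0, 4.9]
contact_force: [0.0, 0.9, -8.5]
gripper_width: 0.0298
gripper_force: 55.0
```

```bash
cat > bal.py <<'E'
import json,os
from h import *
# commanded pose file: x,y,z of TCP, psi (deg); log of events for the filter
def P(): return json.load(open('pose.json'))
def axes(psi): a=np.radians(psi); return np.array([np.cos(a),np.sin(a)]),np.array([np.sin(a),-np.cos(a)])
def apply(p,row):  # row: sx,sy,sz (mm), turn deg
    tx,ty=axes(p['psi']); d=(row[0]*tx+row[1]*ty)/1000
    return dict(x=p['x']+d[0],y=p['y']+d[1],z=p['z']-row[2]/1000,psi=p['psi']-row[3])
def feat(I,cam):
    I=I.astype(int); R,G,B=I[...,0],I[...,1],I[...,2]
    f=(abs(R-G)<=(5 if cam=='top' else 8))&(abs(R-B)<=14)&(R>125)
    return f.astype(np.float32)
a_=np.linspace(0,2*np.pi,40); CY=np.array([[x,.038*np.sin(t),.2+.038*np.cos(t)] for x in (-.035,.035) for t in a_])
def lean(r,cam,p,grid=np.arange(-.32,.321,.01)):
    tx,ty=axes(p['psi']); ex=np.r_[tx,0]; ey=-np.r_[ty,0]
    piv=np.array([p['x'],p['y'],p['z']-.0565])+.15*ex+[0,0,.045]
    c=proj(r,[piv+[0,0,.2]])[0].round().astype(int); h=50; u0,v0=c-h
    F=cv2.resize(feat(r['img'],cam)[v0:v0+2*h,u0:u0+2*h],None,fx=4,fy=4,interpolation=cv2.INTER_LINEAR)
    sc=[]
    for g in grid:
        Y=CY[:,1]*np.cos(g)-CY[:,2]*np.sin(g); Z=CY[:,1]*np.sin(g)+CY[:,2]*np.cos(g)
        q=(proj(r,piv+CY[:,:1]*ex+Y[:,None]*ey+Z[:,None]*[0,0,1])-[u0,v0])*4+1.5
        m=np.zeros(F.shape,np.uint8); cv2.fillConvexPoly(m,cv2.convexHull((q*16).round().astype(np.int32)),255,shift=4)
        ring=cv2.dilate(m,np.ones((25,25)))-m
        sc.append(F[m>0].mean()-F[ring>0].mean())
    sc=np.array(sc); k=int(sc.argmax())
    w=slice(max(0,k-3),k+4); a,b,_=np.polyfit(grid[w],sc[w],2)
    return float(np.clip(-b/2/a,grid[k]-.02,grid[k]+.02)) if a<0 else float(grid[k]), float(sc[k])
E
python3 - <<'E'
from bal import *
import pickle
tx,ty=axes(4.92)
p=dict(x=.5445,y=.2475,z=.0625,psi=4.92)
t,d,w=pickle.load(open('i3.pkl','rb'))
print('before',lean(t,'top',p),lean(d,'side',p))
p=apply(p,(0,7.5,-25.5,0)); json.dump(p,open('pose.json','w'))
s=get_state(); print(s['time_s'],s['tcp_pos'],s['eef_rot'],s['contact_force'],s['moment'],p)
for i in range(2):
    t=cap('top'); d=cap('side'); print(lean(t,'top',p),lean(d,'side',p))
E
```

```text
before (0.12663511146301784, 0.7988773584365845) (0.13366351663190654, 0.6496631503105164)
5.65 [0.54529487 0.23917254 0.08895345] [1.79982308e+02 2.89179084e-02 4.90551186e+00] [ 0.03846722  0.92930918 -8.48797368] [ 0.02778058 -0.12828851  0.00649278] {'x': np.float64(0.5451432353103338), 'y': np.float64(0.2400276343548017), 'z': 0.088, 'psi': 4.92}
(0.061326564891217385, 0.8252166509628296) (0.06614697304809092, 0.5406966209411621)
(0.05847296608427352, 0.8191498517990112) (0.06583069518639677, 0.5372609496116638)
```

```bash
cat > mpc.py <<'E'
import numpy as np
H=1/60; M0=dict(m=.23,l=.183,I=.0083,k=.32,c=.04)
def mats(M):
    from scipy.linalg import expm
    A=np.array([[0,1],[(M['m']*9.81*M['l']-M['k'])/M['I'],-M['c']/M['I']]]); b=M['m']*M['l']/M['I']
    return expm(A*H), b      # impulse: thetad -= b*dv, then drift
def track(rows_q,q0=0):      # velocities per 1/60 s substep: 5 rows then .1 s hold
    d=np.diff(np.r_[q0,rows_q])/5/H
    return np.r_[np.repeat(d,5),np.zeros(6)]
def simulate(x,v,M,v0=0):
    Ad,b=mats(M); out=[]
    for vk in v:
        x=x-np.array([0,b*(vk-v0)]); v0=vk; x=Ad@x; out.append(x)
    return np.array(out)
def plan(x,q,qgoal,M,N=6,vref=.05,wq=1.,wth=1.,qf=None):
    # linear map from row displacements to theta, q (tool y, m), solved as least squares
    n=5*N; ns=31*N
    def roll(x0,d):
        v=np.concatenate([np.r_[np.repeat(d[5*i:5*i+5]/5/H,5),np.zeros(6)] for i in range(N)])
        s=simulate(x0,v,M); return s[:,0],s[-1],np.cumsum(v)*H,np.diff(np.r_[0,v])
    th0,xe0,_,_=roll(np.array(x),np.zeros(n))
    B=[roll(np.zeros(2),e) for e in np.eye(n)]
    TH=np.array([b[0] for b in B]).T; XE=np.array([b[1] for b in B]).T; Q=np.array([b[2] for b in B]).T; DV=np.array([b[3] for b in B]).T
    t=np.arange(1,ns+1)*H; g=qgoal-q; ref=np.sign(g)*np.minimum(abs(g),vref*t)
    lam=np.roots([1,M['c']/M['I'],-(M['m']*9.81*M['l']-M['k'])/M['I']]).max(); L=np.array([lam+M['c']/M['I'],1])
    A=np.vstack([wth*TH/.04,wq*Q/.04,DV/.05,30*(L@XE)[None]]); y=np.r_[-wth*th0/.04,wq*ref/.04,np.zeros(ns),-30*(L@xe0)]
    d=np.linalg.lstsq(A,y,rcond=None)[0]
    return np.cumsum(np.clip(d[:5],-.02,.02)), th0+TH@d
def kf_predict(x,Pc,v,v0,M):
    Ad,b=mats(M)
    for vk in v:
        x=Ad@(x-np.array([0,b*(vk-v0)])); v0=vk; Pc=Ad@Pc@Ad.T+np.diag([1e-6,(.02**2)+(.3*b*0)**2])
    return x,Pc
def kf_update(x,Pc,z,s):
    K=Pc[:,0]/(Pc[0,0]+s*s); return x+K*(z-x[0]), Pc-np.outer(K,Pc[0])
E
cat > t.py <<'E'
from mpc import *
rng=np.random.default_rng(0)
for trial in range(8):
    M=dict(M0); f=1+rng.uniform(-.12,.12); M['m']*=f; M['I']*=f
    x=np.array([.02,0]); xh=x.copy(); Pc=np.diag([1e-4,1e-2]); q=0; mx=0; bias=rng.normal()*.006
    qs=[];tt=[]
    for c in range(26):
        goal=.46 if c>1 else 0
        rows,_=plan(xh,q,goal,M0); rows=np.round(rows/.15/.005)*.005*.15
        v=track(rows); s=simulate(x,v,M); mx=max(mx,abs(s[:,0]).max()); 
        xh,Pc=kf_predict(xh,Pc,v[:25],0,M0)
        xh,Pc=kf_update(xh,Pc,s[24,0]+bias+rng.normal()*.004,.006); xh,Pc=kf_predict(xh,Pc,v[25:28],v[24] if 0 else v[24],M0)
        xh,Pc=kf_update(xh,Pc,s[27,0]+bias+rng.normal()*.004,.006); xh,Pc=kf_predict(xh,Pc,v[28:],0,M0)
        x=s[-1]; q+=rows[-1]; qs.append(q); tt.append(abs(s[:,0]).max())
    print(round(f,2),'max',round(mx,3),'q',np.round(qs[1::3],3),'th',np.round(tt[::3],2))
E
python3 t.py
```

```text
1.03 max 0.082 q [0.015 0.034 0.142 0.225 0.288 0.391 0.458 0.439 0.423] th [0.03 0.05 0.03 0.03 0.02 0.03 0.01 0.01 0.02]
0.96 max 0.097 q [0.032 0.046 0.087 0.164 0.214 0.293 0.327 0.388 0.45 ] th [0.03 0.04 0.03 0.02 0.02 0.02 0.01 0.02 0.01]
1.03 max 0.079 q [0.018 0.052 0.081 0.163 0.229 0.286 0.338 0.402 0.442] th [0.03 0.04 0.01 0.01 0.02 0.03 0.02 0.01 0.03]
0.95 max 0.092 q [0.026 0.044 0.12  0.209 0.28  0.377 0.446 0.48  0.465] th [0.03 0.04 0.02 0.02 0.02 0.04 0.03 0.02 0.02]
0.91 max 0.103 q [0.036 0.047 0.119 0.214 0.322 0.404 0.497 0.499 0.481] th [0.03 0.04 0.03 0.04 0.04 0.03 0.02 0.04 0.02]
1.12 max 0.079 q [0.005 0.043 0.082 0.127 0.197 0.207 0.309 0.362 0.394] th [0.04 0.06 0.02 0.03 0.06 0.02 0.02 0.02 0.04]
0.93 max 0.064 q [0.026 0.052 0.124 0.202 0.291 0.359 0.428 0.481 0.471] th [0.03 0.03 0.02 0.02 0.02 0.03 0.01 0.02 0.03]
0.97 max 0.058 q [0.025 0.032 0.079 0.128 0.154 0.197 0.242 0.276 0.316] th [0.03 0.02 0.01 0.02 0.02 0.02 0.05 0.01 0.02]
```

Request:
{"name": "send_rows", "arguments": {"moves": [{"slide":[0,0.01,0],"turn":0,"gripper":0},{"slide":[-0.01,0.02,0],"turn":0,"gripper":0},{"slide":[-0.03,0.025,0],"turn":0,"gripper":0},{"slide":[-0.06,0.025,0],"turn":0,"gripper":0},{"slide":[-0.1,0.025,0],"turn":0,"gripper":0}]}}

```text
time_s: 6.27
tcp_pos: [0.5304, 0.2345, 0.0883]
eef_rot: [180.0, 0.0, 4.9]
contact_force: [0.1, 0.4, -8.7]
gripper_width: 0.0297
gripper_force: 55.0
```

```bash
cat > step.py <<'E'
# step.py: take rows sent last (next.json), update pose and filter, measure lean twice, plan the next rows
import argparse; from bal import *; from mpc import *
a=argparse.ArgumentParser(); a.add_argument('--tgt',nargs=2,type=float); a.add_argument('--dx',type=float,default=0); a.add_argument('--turn',type=float,default=0)
a.add_argument('--reset',action='store_true'); a.add_argument('--rows'); a.add_argument('--vref',type=float,default=.05); a.add_argument('--wq',type=float,default=1); a=a.parse_args()
rows=json.loads(a.rows) if a.rows else json.load(open('next.json'))   # [[sx,sy,sz,turn]...] as sent
if os.path.exists('model.json'): M0.update(json.load(open('model.json')))
p0=P(); p=apply(p0,np.array(rows[-1])*[150,150,150,90]); json.dump({k:float(v) for k,v in p.items()},open('pose.json','w'))
s=get_state(); e=np.array(s['tcp_pos'])-[p['x'],p['y'],p['z']]
q=[r[1]*.15+.15*np.radians(r[3]*90) for r in rows]     # lateral way of the fan, turn included
v=track(np.array(q))
F=json.load(open('kf.json')) if os.path.exists('kf.json') else dict(x=[0,0],P=[[1e-3,0],[0,1e-3]])
x,Pc=np.array(F['x']),np.array(F['P']); x,Pc=kf_predict(x,Pc,v[:25],0,M0); pr=x.copy()
zs=[]
for i,cam in enumerate(('top','side')):
    r=cap(cam); z,sc=lean(r,cam,p); zs.append((round(z,4),round(sc,2)))
    off=.003 if cam=='top' else -.003
    if a.reset and i==0: x=np.array([z+off,0]); Pc=np.diag([1e-5,1e-3])
    elif sc>.3: x,Pc=kf_update(x,Pc,z+off,.005)
    x,Pc=kf_predict(x,Pc,v[25:28] if i==0 else v[28:],v[24] if i==0 else 0,M0)
json.dump(dict(x=x.tolist(),P=Pc.tolist()),open('kf.json','w'))
open('log.jsonl','a').write(json.dumps(dict(t=s['time_s'],q=q,z=[c[0] for c in zs],pred=pr.tolist(),x=x.tolist()))+'\n')
tx,ty=axes(p['psi']); d=np.array(a.tgt)-[p['x'],p['y']] if a.tgt else np.zeros(2)
dturn=.15*np.radians(a.turn)
R,th=plan(x,0,float(d@ty)+dturn,M0,vref=a.vref,wq=a.wq)
f=np.array([.1,.3,.5,.75,1.]) if 0 else np.array([.12,.35,.6,.85,1.])
T=-f*a.turn/90    # turn given as yaw change about world z
nx=[[round(f[i]*a.dx/150/.005)*.005, round((R[i]+0*dturn)/.15/.005)*.005,0,round(float(T[i]),3)] for i in range(5)]
if a.turn:
    for i in range(5): nx[i][1]=round((R[i]-.15*np.radians(nx[i][3]*90))/.15/.005)*.005
json.dump(nx,open('next.json','w'))
print('t',round(s['time_s'],2),'pose',{k:round(float(v),4) for k,v in p.items()},'err mm',(e*1000).round(1),'F',np.round(s['contact_force'],1))
print('meas',zs,'pred',pr.round(3),'est',x.round(3),'togo x,q',round(float(d@tx),3),round(float(d@ty),3),'maxth plan',abs(th[:31]).max().round(3))
print('NEXT',[[round(float(c),3) for c in r] for r in nx])
E
python3 step.py --reset --rows '[[0,0.01,0,0],[-0.01,0.02,0,0],[-0.03,0.025,0,0],[-0.06,0.025,0,0],[-0.1,0.025,0,0]]' --dx -60
```

```text
t 6.27 pose {'x': 0.5305, 'y': 0.235, 'z': 0.088, 'psi': 4.92} err mm [-0.1 -0.5  0.3] F [ 0.1  0.4 -8.7]
meas [(0.0191, 0.82), (0.0132, 0.66)] pred [-0.009  0.003] est [0.018 0.004] togo x,q 0.0 0.0 maxth plan 0.028
NEXT [[-0.05, 0.045, 0.0, -0.0], [-0.14, 0.085, 0.0, -0.0], [-0.24, 0.105, 0.0, -0.0], [-0.34, 0.12, 0.0, -0.0], [-0.4, 0.125, 0.0, -0.0]]
```

Request:
{"name": "send_rows", "arguments": {"moves": [{"slide":[-0.05,0,0],"turn":0,"gripper":0},{"slide":[-0.14,0.01,0],"turn":0,"gripper":0},{"slide":[-0.24,0.03,0],"turn":0,"gripper":0},{"slide":[-0.34,0.065,0],"turn":0,"gripper":0},{"slide":[-0.4,0.09,0],"turn":0,"gripper":0}]}}

```text
time_s: 6.78
tcp_pos: [0.4704, 0.2154, 0.0885]
eef_rot: [180.0, 0.0, 4.9]
contact_force: [-0.2, -0.9, -8.6]
gripper_width: 0.0299
gripper_force: 55.0
```

```bash
python3 step.py --rows '[[-0.05,0,0,0],[-0.14,0.01,0,0],[-0.24,0.03,0,0],[-0.34,0.065,0,0],[-0.4,0.09,0,0]]' --dx -45 --tgt 0.42 0.22
```

```text
t 6.78 pose {'x': 0.4719, 'y': 0.2164, 'z': 0.088, 'psi': 4.92} err mm [-1.5 -1.1  0.5] F [-0.2 -0.9 -8.6]
meas [(-0.0126, 0.86), (-0.0071, 0.68)] pred [-0.014 -0.047] est [-0.001  0.098] togo x,q -0.051 -0.008 maxth plan 0.028
NEXT [[-0.035, 0.035, 0.0, -0.0], [-0.105, 0.07, 0.0, -0.0], [-0.18, 0.09, 0.0, -0.0], [-0.255, 0.1, 0.0, -0.0], [-0.3, 0.105, 0.0, -0.0]]
```

Request:
{"name": "send_rows", "arguments": {"moves": [{"slide":[-0.035,0.035,0],"turn":0,"gripper":0},{"slide":[-0.105,0.07,0],"turn":0,"gripper":0},{"slide":[-0.18,0.09,0],"turn":0,"gripper":0},{"slide":[-0.255,0.1,0],"turn":0,"gripper":0},{"slide":[-0.3,0.105,0],"turn":0,"gripper":0}]}}

```text
time_s: 7.3
tcp_pos: [0.4269, 0.1955, 0.0884]
eef_rot: [180.0, 0.1, 4.9]
contact_force: [-1.0, -0.4, -8.1]
gripper_width: 0.03
gripper_force: 55.0
```

```bash
python3 step.py --tgt 0.43 -0.22
```

```text
t 7.3 pose {'x': 0.4284, 'y': 0.1969, 'z': 0.088, 'psi': 4.92} err mm [-1.6 -1.3  0.4] F [-1.  -0.4 -8.1]
meas [(0.0036, 0.86), (0.0012, 0.66)] pred [-0.018  0.038] est [0.007 0.067] togo x,q -0.034 0.415 maxth plan 0.035
NEXT [[0.0, -0.025, 0.0, -0.0], [0.0, -0.035, 0.0, -0.0], [0.0, -0.03, 0.0, -0.0], [0.0, -0.01, 0.0, -0.0], [0.0, 0.005, 0.0, -0.0]]
```

Request:
{"name": "send_rows", "arguments": {"moves": [{"slide":[0,-0.025,0],"turn":0,"gripper":0},{"slide":[0,-0.035,0],"turn":0,"gripper":0},{"slide":[0,-0.03,0],"turn":0,"gripper":0},{"slide":[0,-0.01,0],"turn":0,"gripper":0},{"slide":[0,0.005,0],"turn":0,"gripper":0}]}}

```text
time_s: 7.82
tcp_pos: [0.4289, 0.1957, 0.0884]
eef_rot: [180.0, 0.0, 4.9]
contact_force: [-0.0, 0.1, -9.2]
gripper_width: 0.0299
gripper_force: 55.0
```

```bash
python3 step.py --tgt 0.43 -0.22 --vref 0.06
```

```text
t 7.82 pose {'x': 0.4285, 'y': 0.1961, 'z': 0.088, 'psi': 4.92} err mm [ 0.4 -0.4  0.4] F [-0.   0.1 -9.2]
meas [(0.0202, 0.85), (0.0361, 0.65)] pred [ 0.02 -0.01] est [0.038 0.118] togo x,q -0.034 0.415 maxth plan 0.032
NEXT [[0.0, 0.055, 0.0, -0.0], [0.0, 0.115, 0.0, -0.0], [0.0, 0.17, 0.0, -0.0], [0.0, 0.215, 0.0, -0.0], [0.0, 0.25, 0.0, -0.0]]
```

Request:
{"name": "send_rows", "arguments": {"moves": [{"slide":[0,0.055,0],"turn":0,"gripper":0},{"slide":[0,0.115,0],"turn":0,"gripper":0},{"slide":[0,0.17,0],"turn":0,"gripper":0},{"slide":[0,0.215,0],"turn":0,"gripper":0},{"slide":[0,0.25,0],"turn":0,"gripper":0}]}}

```text
time_s: 8.33
tcp_pos: [0.4319, 0.1572, 0.0886]
eef_rot: [180.0, 0.0, 4.9]
contact_force: [-0.1, 0.1, -8.5]
gripper_width: 0.0295
gripper_force: 55.0
```

```bash
python3 step.py --tgt 0.43 -0.22 --vref 0.06
```

```text
t 8.33 pose {'x': 0.4317, 'y': 0.1587, 'z': 0.088, 'psi': 4.92} err mm [ 0.2 -1.5  0.6] F [-0.1  0.1 -8.5]
meas [(-0.0092, 0.86), (0.0049, 0.67)] pred [-0.015  0.032] est [0.017 0.221] togo x,q -0.034 0.377 maxth plan 0.016
NEXT [[0.0, 0.04, 0.0, -0.0], [0.0, 0.09, 0.0, -0.0], [0.0, 0.14, 0.0, -0.0], [0.0, 0.185, 0.0, -0.0], [0.0, 0.22, 0.0, -0.0]]
```

Request:
{"name": "send_rows", "arguments": {"moves": [{"slide":[0,0.04,0],"turn":0,"gripper":0},{"slide":[0,0.09,0],"turn":0,"gripper":0},{"slide":[0,0.14,0],"turn":0,"gripper":0},{"slide":[0,0.185,0],"turn":0,"gripper":0},{"slide":[0,0.22,0],"turn":0,"gripper":0}]}}

```text
time_s: 8.85
tcp_pos: [0.4347, 0.1247, 0.0885]
eef_rot: [180.0, 0.0, 4.9]
contact_force: [0.9, -0.2, -8.7]
gripper_width: 0.0295
gripper_force: 55.0
```

```bash
python3 step.py --tgt 0.43 -0.22 --vref 0.06
```

```text
t 8.85 pose {'x': 0.4345, 'y': 0.1259, 'z': 0.088, 'psi': 4.92} err mm [ 0.2 -1.2  0.5] F [ 0.9 -0.2 -8.7]
meas [(-0.0081, 0.84), (0.007, 0.68)] pred [-0.013  0.025] est [0.019 0.218] togo x,q -0.034 0.344 maxth plan 0.017
NEXT [[0.0, 0.045, 0.0, -0.0], [0.0, 0.095, 0.0, -0.0], [0.0, 0.145, 0.0, -0.0], [0.0, 0.19, 0.0, -0.0], [0.0, 0.225, 0.0, -0.0]]
```

Request:
{"name": "send_rows", "arguments": {"moves": [{"slide":[0,0.045,0],"turn":0,"gripper":0},{"slide":[0,0.095,0],"turn":0,"gripper":0},{"slide":[0,0.145,0],"turn":0,"gripper":0},{"slide":[0,0.19,0],"turn":0,"gripper":0},{"slide":[0,0.225,0],"turn":0,"gripper":0}]}}

```text
time_s: 9.37
tcp_pos: [0.4377, 0.0911, 0.0885]
eef_rot: [180.0, 0.0, 4.9]
contact_force: [-0.4, 0.9, -9.1]
gripper_width: 0.0296
gripper_force: 55.0
```

```bash
python3 step.py --tgt 0.43 -0.22 --vref 0.06 --turn 0.54 --dx -4.5
```

```text
t 9.37 pose {'x': 0.4374, 'y': 0.0922, 'z': 0.088, 'psi': 4.92} err mm [ 0.2 -1.2  0.5] F [-0.4  0.9 -9.1]
meas [(-0.01, 0.87), (0.0195, 0.69)] pred [-0.013  0.026] est [0.027 0.247] togo x,q -0.034 0.31 maxth plan 0.034
NEXT [[-0.005, 0.075, 0.0, -0.001], [-0.01, 0.155, 0.0, -0.002], [-0.02, 0.225, 0.0, -0.004], [-0.025, 0.28, 0.0, -0.005], [-0.03, 0.325, 0.0, -0.006]]
```

Request:
{"name": "send_rows", "arguments": {"moves": [{"slide":[-0.005,0.075,0],"turn":-0.001,"gripper":0},{"slide":[-0.01,0.155,0],"turn":-0.002,"gripper":0},{"slide":[-0.02,0.225,0],"turn":-0.004,"gripper":0},{"slide":[-0.025,0.28,0],"turn":-0.005,"gripper":0},{"slide":[-0.03,0.325,0],"turn":-0.006,"gripper":0}]}}

```text
time_s: 9.88
tcp_pos: [0.4373, 0.0421, 0.0885]
eef_rot: [180.0, 0.0, 5.4]
contact_force: [0.4, -0.2, -9.2]
gripper_width: 0.0294
gripper_force: 55.0
```

```bash
python3 step.py --tgt 0.43 -0.22 --vref 0.05 --turn 0.54 --dx -4.5
```

```text
t 9.88 pose {'x': 0.4371, 'y': 0.0433, 'z': 0.088, 'psi': 5.46} err mm [ 0.2 -1.2  0.5] F [ 0.4 -0.2 -9.2]
meas [(-0.0266, 0.83), (-0.0015, 0.69)] pred [-0.028  0.03 ] est [0.01  0.267] togo x,q -0.032 0.261 maxth plan 0.026
NEXT [[-0.005, 0.055, 0.0, -0.001], [-0.01, 0.115, 0.0, -0.002], [-0.02, 0.17, 0.0, -0.004], [-0.025, 0.215, 0.0, -0.005], [-0.03, 0.255, 0.0, -0.006]]
```

Request:
{"name": "send_rows", "arguments": {"moves": [{"slide":[-0.005,0.055,0],"turn":-0.001,"gripper":0},{"slide":[-0.01,0.115,0],"turn":-0.002,"gripper":0},{"slide":[-0.02,0.17,0],"turn":-0.004,"gripper":0},{"slide":[-0.025,0.215,0],"turn":-0.005,"gripper":0},{"slide":[-0.03,0.255,0],"turn":-0.006,"gripper":0}]}}

```text
time_s: 10.4
tcp_pos: [0.4364, 0.0036, 0.0885]
eef_rot: [180.0, 0.0, 6.0]
contact_force: [0.9, -0.9, -7.7]
gripper_width: 0.0299
gripper_force: 55.0
```

```bash
python3 step.py --tgt 0.43 -0.22 --vref 0.05 --turn 0.54 --dx -4.5
```

```text
t 10.4 pose {'x': 0.4363, 'y': 0.0048, 'z': 0.088, 'psi': 6.0} err mm [ 0.1 -1.1  0.5] F [ 0.9 -0.9 -7.7]
meas [(-0.0282, 0.85), (-0.002, 0.69)] pred [-0.023  0.004] est [0.005 0.218] togo x,q -0.03 0.223 maxth plan 0.014
NEXT [[-0.005, 0.025, 0.0, -0.001], [-0.01, 0.06, 0.0, -0.002], [-0.02, 0.095, 0.0, -0.004], [-0.025, 0.135, 0.0, -0.005], [-0.03, 0.165, 0.0, -0.006]]
```

Request:
{"name": "send_rows", "arguments": {"moves": [{"slide":[-0.005,0.025,0],"turn":-0.001,"gripper":0},{"slide":[-0.01,0.06,0],"turn":-0.002,"gripper":0},{"slide":[-0.02,0.095,0],"turn":-0.004,"gripper":0},{"slide":[-0.025,0.135,0],"turn":-0.005,"gripper":0},{"slide":[-0.03,0.165,0],"turn":-0.006,"gripper":0}]}}

```text
time_s: 10.92
tcp_pos: [0.4345, -0.0212, 0.0885]
eef_rot: [180.0, 0.0, 6.6]
contact_force: [-0.3, -0.2, -9.1]
gripper_width: 0.0296
gripper_force: 55.0
```

```bash
python3 step.py --tgt 0.43 -0.22 --vref 0.05 --turn 0.54 --dx -4.5
```

```text
t 10.92 pose {'x': 0.4344, 'y': -0.0203, 'z': 0.088, 'psi': 6.54} err mm [ 0.1 -0.9  0.5] F [-0.3 -0.2 -9.1]
meas [(-0.0108, 0.85), (0.0012, 0.72)] pred [-0.007  0.013] est [0.009 0.158] togo x,q -0.027 0.198 maxth plan 0.018
NEXT [[-0.005, 0.015, 0.0, -0.001], [-0.01, 0.04, 0.0, -0.002], [-0.02, 0.07, 0.0, -0.004], [-0.025, 0.1, 0.0, -0.005], [-0.03, 0.13, 0.0, -0.006]]
```

Request:
{"name": "send_rows", "arguments": {"moves": [{"slide":[-0.005,0.015,0],"turn":-0.001,"gripper":0},{"slide":[-0.01,0.04,0],"turn":-0.002,"gripper":0},{"slide":[-0.02,0.07,0],"turn":-0.004,"gripper":0},{"slide":[-0.025,0.1,0],"turn":-0.005,"gripper":0},{"slide":[-0.03,0.13,0],"turn":-0.006,"gripper":0}]}}

```text
time_s: 11.43
tcp_pos: [0.4324, -0.0409, 0.0886]
eef_rot: [180.0, 0.0, 7.1]
contact_force: [0.8, -0.6, -8.1]
gripper_width: 0.0297
gripper_force: 55.0
```

```bash
python3 step.py --tgt 0.425 -0.223 --vref 0.06 --dx -4.5
```

```text
t 11.43 pose {'x': 0.4321, 'y': -0.0402, 'z': 0.088, 'psi': 7.08} err mm [ 0.2 -0.7  0.6] F [ 0.8 -0.6 -8.1]
meas [(0.0076, 0.85), (0.0139, 0.72)] pred [-0.001 -0.022] est [0.024 0.158] togo x,q -0.03 0.181 maxth plan 0.021
NEXT [[-0.005, 0.035, 0.0, -0.0], [-0.01, 0.08, 0.0, -0.0], [-0.02, 0.125, 0.0, -0.0], [-0.025, 0.165, 0.0, -0.0], [-0.03, 0.2, 0.0, -0.0]]
```

Request:
{"name": "send_rows", "arguments": {"moves": [{"slide":[-0.005,0.035,0],"turn":0,"gripper":0},{"slide":[-0.01,0.08,0],"turn":0,"gripper":0},{"slide":[-0.02,0.125,0],"turn":0,"gripper":0},{"slide":[-0.025,0.165,0],"turn":0,"gripper":0},{"slide":[-0.03,0.2,0],"turn":0,"gripper":0}]}}

```text
time_s: 11.95
tcp_pos: [0.4316, -0.0716, 0.0885]
eef_rot: [180.0, 0.0, 7.1]
contact_force: [-0.1, 0.4, -8.7]
gripper_width: 0.03
gripper_force: 55.0
```

```bash
python3 step.py --tgt 0.425 -0.223 --vref 0.06 --dx -6
```

```text
t 11.95 pose {'x': 0.4314, 'y': -0.0705, 'z': 0.088, 'psi': 7.08} err mm [ 0.2 -1.1  0.5] F [-0.1  0.4 -8.7]
meas [(-0.0011, 0.85), (0.0151, 0.71)] pred [-0.009  0.003] est [0.026 0.219] togo x,q -0.025 0.151 maxth plan 0.028
NEXT [[-0.005, 0.06, 0.0, -0.0], [-0.015, 0.13, 0.0, -0.0], [-0.025, 0.19, 0.0, -0.0], [-0.035, 0.245, 0.0, -0.0], [-0.04, 0.28, 0.0, -0.0]]
```

Request:
{"name": "send_rows", "arguments": {"moves": [{"slide":[-0.005,0.06,0],"turn":0,"gripper":0},{"slide":[-0.015,0.13,0],"turn":0,"gripper":0},{"slide":[-0.025,0.19,0],"turn":0,"gripper":0},{"slide":[-0.035,0.245,0],"turn":0,"gripper":0},{"slide":[-0.04,0.28,0],"turn":0,"gripper":0}]}}

```text
time_s: 12.47
tcp_pos: [0.4307, -0.1142, 0.0885]
eef_rot: [180.0, 0.0, 7.1]
contact_force: [0.5, -0.5, -8.5]
gripper_width: 0.0296
gripper_force: 55.0
```

```bash
python3 step.py --tgt 0.425 -0.223 --vref 0.06 --dx -6
```

```text
t 12.47 pose {'x': 0.4306, 'y': -0.1129, 'z': 0.088, 'psi': 7.08} err mm [ 0.1 -1.2  0.5] F [ 0.5 -0.5 -8.5]
meas [(-0.0249, 0.83), (0.0026, 0.71)] pred [-0.022  0.067] est [0.011 0.244] togo x,q -0.019 0.109 maxth plan 0.022
NEXT [[-0.005, 0.04, 0.0, -0.0], [-0.015, 0.095, 0.0, -0.0], [-0.025, 0.145, 0.0, -0.0], [-0.035, 0.19, 0.0, -0.0], [-0.04, 0.225, 0.0, -0.0]]
```

Request:
{"name": "send_rows", "arguments": {"moves": [{"slide":[-0.005,0.04,0],"turn":0,"gripper":0},{"slide":[-0.015,0.095,0],"turn":0,"gripper":0},{"slide":[-0.025,0.145,0],"turn":0,"gripper":0},{"slide":[-0.035,0.19,0],"turn":0,"gripper":0},{"slide":[-0.04,0.225,0],"turn":0,"gripper":0}]}}

```text
time_s: 12.98
tcp_pos: [0.4289, -0.1482, 0.0885]
eef_rot: [-180.0, 0.0, 7.1]
contact_force: [-0.4, 1.0, -9.0]
gripper_width: 0.0297
gripper_force: 55.0
```

```bash
python3 step.py --tgt 0.423 -0.223 --vref 0.05 --dx -6
```

```text
t 12.98 pose {'x': 0.4288, 'y': -0.1472, 'z': 0.088, 'psi': 7.08} err mm [ 0.1 -1.1  0.5] F [-0.4  1.  -9. ]
meas [(-0.0207, 0.84), (0.0047, 0.67)] pred [-0.018  0.021] est [0.012 0.219] togo x,q -0.015 0.075 maxth plan 0.03
NEXT [[-0.005, 0.05, 0.0, -0.0], [-0.015, 0.11, 0.0, -0.0], [-0.025, 0.16, 0.0, -0.0], [-0.035, 0.2, 0.0, -0.0], [-0.04, 0.235, 0.0, -0.0]]
```

Request:
{"name": "send_rows", "arguments": {"moves": [{"slide":[-0.005,0.05,0],"turn":0,"gripper":0},{"slide":[-0.015,0.11,0],"turn":0,"gripper":0},{"slide":[-0.025,0.16,0],"turn":0,"gripper":0},{"slide":[-0.035,0.2,0],"turn":0,"gripper":0},{"slide":[-0.04,0.235,0],"turn":0,"gripper":0}]}}

```text
time_s: 13.5
tcp_pos: [0.4272, -0.184, 0.0885]
eef_rot: [-180.0, 0.0, 7.1]
contact_force: [-1.4, -0.5, -8.8]
gripper_width: 0.03
gripper_force: 55.0
```

```bash
python3 - <<'E'
s=open('step.py').read()
s=s.replace("a=a.parse_args()","a.add_argument('--wrist'); a=a.parse_args()")
s=s.replace("json.dump(dict(x=x.tolist()","""if a.wrist:
    w=cap('wrist',a.wrist); x,Pc=kf_predict(x,Pc,np.zeros(3),0,M0)
    g=cv2.inRange(hsv(w),np.array((60,80,30)),np.array((90,255,200))); pts=[]
    for row in range(30,240,20):
        u=np.nonzero(g[row])[0]
        if len(u)>10: pts.append(np.r_[row,u.min(),u.max(),plane(w,[[u.min(),row],[u.max(),row]],.006).ravel()])
    print(np.round(pts,3).tolist())
json.dump(dict(x=x.tolist()""",1)
open('step.py','w').write(s)
E
python3 step.py --tgt 0.421 -0.2235 --vref 0.04 --dx -4.5 --wrist w4
```

```text
[[30.0, 371.0, 440.0, 0.575, -0.232, 0.581, -0.28], [50.0, 370.0, 437.0, 0.563, -0.234, 0.568, -0.281], [70.0, 368.0, 434.0, 0.549, -0.235, 0.555, -0.282], [90.0, 367.0, 432.0, 0.536, -0.237, 0.542, -0.285], [110.0, 365.0, 429.0, 0.522, -0.238, 0.528, -0.286], [130.0, 364.0, 426.0, 0.508, -0.24, 0.514, -0.287], [150.0, 363.0, 423.0, 0.493, -0.243, 0.499, -0.289], [170.0, 361.0, 421.0, 0.477, -0.244, 0.483, -0.291], [190.0, 360.0, 418.0, 0.461, -0.246, 0.467, -0.293], [210.0, 358.0, 416.0, 0.445, -0.248, 0.45, -0.296], [230.0, 357.0, 413.0, 0.427, -0.251, 0.433, -0.297]]
t 13.5 pose {'x': 0.4272, 'y': -0.1829, 'z': 0.088, 'psi': 7.08} err mm [ 0.  -1.1  0.5] F [-1.4 -0.5 -8.8]
meas [(-0.0305, 0.83), (-0.0058, 0.71)] pred [-0.026  0.002] est [0.009 0.157] togo x,q -0.011 0.04 maxth plan 0.028
NEXT [[-0.005, 0.045, 0.0, -0.0], [-0.01, 0.09, 0.0, -0.0], [-0.02, 0.13, 0.0, -0.0], [-0.025, 0.16, 0.0, -0.0], [-0.03, 0.185, 0.0, -0.0]]
```

View pics/w4.png

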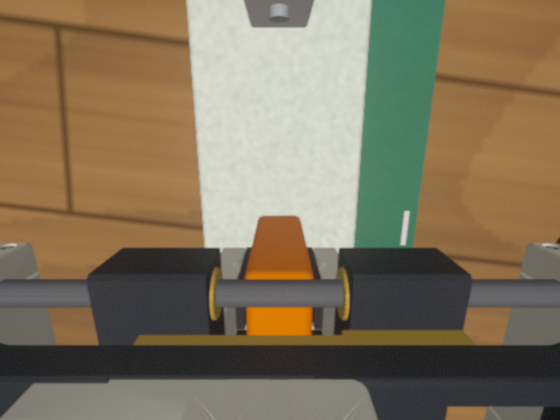

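```bash
cat > replan.py <<'E'
import sys; from bal import *; from mpc import *
p=P(); x=np.array(json.load(open('kf.json'))['x']); tx,ty=axes(p['psi']); tg=np.array([float(c) for c in sys.argv[1:3]]); d=tg-[p['x'],p['y']]
R,th=plan(x,0,float(d@ty),M0,vref=float(sys.argv[3])); nx=[[0,round(float(round(c/.15/.005)*.005),3),0,0] for c in R]
json.dump(nx,open('next.json','w')); print(nx,abs(th).max())
E
python3 replan.py 0.432 -0.02 0.06
```

```text
[[0, 0.135, 0, 0], [0, 0.26, 0, 0], [0, 0.325, 0, 0], [0, 0.35, 0, 0], [0, 0.35, 0, 0]] 0.12291091751768699
```

```bash
sed -i 's/vref=float(sys.argv\[3\])/vref=float(sys.argv[3]),wq=.5/' replan.py; python3 replan.py 0.432 -0.02 0.03
```

```text
[[0, 0.08, 0, 0], [0, 0.155, 0, 0], [0, 0.205, 0, 0], [0, 0.24, 0, 0], [0, 0.26, 0, 0]] 0.06095944078470513
```

Request:
{"name": "send_rows", "arguments": {"moves": [{"slide":[0,0.08,0],"turn":0,"gripper":0},{"slide":[0,0.155,0],"turn":0,"gripper":0},{"slide":[0,0.205,0],"turn":0,"gripper":0},{"slide":[0,0.24,0],"turn":0,"gripper":0},{"slide":[0,0.26,0],"turn":0,"gripper":0}]}}

```text
time_s: 14.07
tcp_pos: [0.4324, -0.2222, 0.0885]
eef_rot: [-180.0, 0.0, 7.1]
contact_force: [-0.6, 0.5, -8.7]
gripper_width: 0.0297
gripper_force: 55.0
```

```bash
python3 step.py --tgt 0.432 -0.02 --vref 0.04 --wq 0.6
```

```text
t 14.07 pose {'x': 0.432, 'y': -0.2216, 'z': 0.088, 'psi': 7.08} err mm [ 0.4 -0.6  0.5] F [-0.6  0.5 -8.7]
meas [(-0.0437, 0.87), (-0.0308, 0.71)] pred [-0.05  0.05] est [-0.025  0.122] togo x,q 0.025 -0.2 maxth plan 0.031
NEXT [[0.0, 0.02, 0.0, -0.0], [0.0, 0.035, 0.0, -0.0], [0.0, 0.04, 0.0, -0.0], [0.0, 0.035, 0.0, -0.0], [0.0, 0.03, 0.0, -0.0]]
```

Request:
{"name": "send_rows", "arguments": {"moves": [{"slide":[0,0.02,0],"turn":0,"gripper":0},{"slide":[0,0.035,0],"turn":0,"gripper":0},{"slide":[0,0.04,0],"turn":0,"gripper":0},{"slide":[0,0.035,0],"turn":0,"gripper":0},{"slide":[0,0.03,0],"turn":0,"gripper":0}]}}

```text
time_s: 14.58
tcp_pos: [0.4328, -0.2262, 0.0885]
eef_rot: [-180.0, 0.0, 7.1]
contact_force: [0.5, -1.2, -8.4]
gripper_width: 0.03
gripper_force: 55.0
```

```bash
python3 step.py --tgt 0.432 -0.02 --vref 0.06 --wq 0.8
```

```text
t 14.58 pose {'x': 0.4326, 'y': -0.2261, 'z': 0.088, 'psi': 7.08} err mm [ 0.3 -0.2  0.5] F [ 0.5 -1.2 -8.4]
meas [(-0.0265, 0.85), (-0.0191, 0.71)] pred [-0.02   0.018] est [-0.025 -0.037] togo x,q 0.025 -0.205 maxth plan 0.028
NEXT [[0.0, 0.0, 0.0, -0.0], [0.0, -0.01, 0.0, -0.0], [0.0, -0.03, 0.0, -0.0], [0.0, -0.055, 0.0, -0.0], [0.0, -0.08, 0.0, -0.0]]
```

Request:
{"name": "send_rows", "arguments": {"moves": [{"slide":[0,0,0],"turn":0,"gripper":0},{"slide":[0,-0.01,0],"turn":0,"gripper":0},{"slide":[0,-0.03,0],"turn":0,"gripper":0},{"slide":[0,-0.055,0],"turn":0,"gripper":0},{"slide":[0,-0.08,0],"turn":0,"gripper":0}]}}

```text
time_s: 15.1
tcp_pos: [0.4313, -0.214, 0.0885]
eef_rot: [-180.0, 0.0, 7.1]
contact_force: [0.2, -0.4, -8.0]
gripper_width: 0.0297
gripper_force: 55.0
```

```bash
python3 step.py --tgt 0.432 -0.02 --vref 0.07 --wq 0.8
```

```text
t 15.1 pose {'x': 0.4311, 'y': -0.2141, 'z': 0.088, 'psi': 7.08} err mm [0.2 0.1 0.5] F [ 0.2 -0.4 -8. ]
meas [(-0.0047, 0.86), (-0.0112, 0.74)] pred [-0.011  0.025] est [-0.02  -0.131] togo x,q 0.025 -0.193 maxth plan 0.029
NEXT [[0.0, -0.005, 0.0, -0.0], [0.0, -0.025, 0.0, -0.0], [0.0, -0.055, 0.0, -0.0], [0.0, -0.09, 0.0, -0.0], [0.0, -0.125, 0.0, -0.0]]
```

Request:
{"name": "send_rows", "arguments": {"moves": [{"slide":[0,-0.005,0],"turn":0,"gripper":0},{"slide":[0,-0.025,0],"turn":0,"gripper":0},{"slide":[0,-0.055,0],"turn":0,"gripper":0},{"slide":[0,-0.09,0],"turn":0,"gripper":0},{"slide":[0,-0.125,0],"turn":0,"gripper":0}]}}

```text
time_s: 15.62
tcp_pos: [0.429, -0.1953, 0.0885]
eef_rot: [-180.0, 0.0, 7.1]
contact_force: [-0.8, -0.1, -8.7]
gripper_width: 0.03
gripper_force: 55.0
```

```bash
python3 step.py --tgt 0.432 -0.02 --vref 0.08 --wq 0.8
```

```text
t 15.62 pose {'x': 0.4288, 'y': -0.1955, 'z': 0.088, 'psi': 7.08} err mm [0.2 0.2 0.5] F [-0.8 -0.1 -8.7]
meas [(-0.0095, 0.85), (-0.0108, 0.74)] pred [-0.005  0.037] est [-0.026 -0.182] togo x,q 0.025 -0.174 maxth plan 0.024
NEXT [[0.0, -0.03, 0.0, -0.0], [0.0, -0.075, 0.0, -0.0], [0.0, -0.12, 0.0, -0.0], [0.0, -0.17, 0.0, -0.0], [0.0, -0.21, 0.0, -0.0]]
```

Request:
{"name": "send_rows", "arguments": {"moves": [{"slide":[0,-0.03,0],"turn":0,"gripper":0},{"slide":[0,-0.075,0],"turn":0,"gripper":0},{"slide":[0,-0.12,0],"turn":0,"gripper":0},{"slide":[0,-0.17,0],"turn":0,"gripper":0},{"slide":[0,-0.21,0],"turn":0,"gripper":0}]}}

```text
time_s: 16.13
tcp_pos: [0.425, -0.1637, 0.0886]
eef_rot: [-180.0, 0.0, 7.1]
contact_force: [-0.2, 0.2, -8.3]
gripper_width: 0.0297
gripper_force: 55.0
```

```bash
python3 step.py --tgt 0.432 -0.02 --vref 0.08 --wq 0.8
```

```text
t 16.13 pose {'x': 0.4249, 'y': -0.1643, 'z': 0.088, 'psi': 7.08} err mm [0.1 0.6 0.6] F [-0.2  0.2 -8.3]
meas [(0.0036, 0.84), (-0.0002, 0.7)] pred [ 0.006 -0.003] est [-0.018 -0.222] togo x,q 0.025 -0.142 maxth plan 0.018
NEXT [[0.0, -0.03, 0.0, -0.0], [0.0, -0.075, 0.0, -0.0], [0.0, -0.125, 0.0, -0.0], [0.0, -0.175, 0.0, -0.0], [0.0, -0.215, 0.0, -0.0]]
```

Request:
{"name": "send_rows", "arguments": {"moves": [{"slide":[0.01,-0.03,0],"turn":0,"gripper":0},{"slide":[0.02,-0.075,0],"turn":0,"gripper":0},{"slide":[0.03,-0.125,0],"turn":0,"gripper":0},{"slide":[0.04,-0.175,0],"turn":0,"gripper":0},{"slide":[0.05,-0.215,0],"turn":0,"gripper":0}]}}

```text
time_s: 16.65
tcp_pos: [0.4287, -0.1307, 0.0885]
eef_rot: [-180.0, 0.0, 7.1]
contact_force: [-0.6, 0.3, -8.3]
gripper_width: 0.0298
gripper_force: 55.0
```

```bash
python3 step.py --tgt 0.432 -0.02 --vref 0.08 --wq 0.8 --dx 7.5 --rows '[[0.01,-0.03,0,0],[0.02,-0.075,0,0],[0.03,-0.125,0,0],[0.04,-0.175,0,0],[0.05,-0.215,0,0]]'
```

```text
t 16.65 pose {'x': 0.4283, 'y': -0.1313, 'z': 0.088, 'psi': 7.08} err mm [0.4 0.6 0.5] F [-0.6  0.3 -8.3]
meas [(0.0107, 0.84), (0.0045, 0.69)] pred [ 0.012 -0.003] est [-0.012 -0.219] togo x,q 0.017 -0.11 maxth plan 0.014
NEXT [[0.005, -0.03, 0.0, -0.0], [0.02, -0.07, 0.0, -0.0], [0.03, -0.115, 0.0, -0.0], [0.04, -0.16, 0.0, -0.0], [0.05, -0.195, 0.0, -0.0]]
```

Request:
{"name": "send_rows", "arguments": {"moves": [{"slide":[0.005,-0.03,0],"turn":0,"gripper":0},{"slide":[0.02,-0.07,0],"turn":0,"gripper":0},{"slide":[0.03,-0.115,0],"turn":0,"gripper":0},{"slide":[0.04,-0.16,0],"turn":0,"gripper":0},{"slide":[0.05,-0.195,0],"turn":0,"gripper":0}]}}

```text
time_s: 17.17
tcp_pos: [0.4326, -0.1009, 0.0886]
eef_rot: [-180.0, -0.0, 7.1]
contact_force: [-0.3, -0.1, -8.5]
gripper_width: 0.0297
gripper_force: 55.0
```

```bash
python3 step.py --tgt 0.432 0.02 --vref 0.07 --wq 0.8 --dx 6
```

```text
t 17.17 pose {'x': 0.4322, 'y': -0.1014, 'z': 0.088, 'psi': 7.08} err mm [0.4 0.5 0.6] F [-0.3 -0.1 -8.5]
meas [(0.0125, 0.83), (0.0053, 0.72)] pred [ 0.013 -0.007] est [-0.009 -0.195] togo x,q 0.015 -0.12 maxth plan 0.018
NEXT [[0.005, -0.015, 0.0, -0.0], [0.015, -0.04, 0.0, -0.0], [0.025, -0.075, 0.0, -0.0], [0.035, -0.115, 0.0, -0.0], [0.04, -0.145, 0.0, -0.0]]
```

Request:
{"name": "send_rows", "arguments": {"moves": [{"slide":[0.005,-0.015,0],"turn":0,"gripper":0},{"slide":[0.015,-0.04,0],"turn":0,"gripper":0},{"slide":[0.025,-0.075,0],"turn":0,"gripper":0},{"slide":[0.035,-0.115,0],"turn":0,"gripper":0},{"slide":[0.04,-0.145,0],"turn":0,"gripper":0}]}}

```text
time_s: 17.68
tcp_pos: [0.436, -0.0787, 0.0886]
eef_rot: [-180.0, -0.0, 7.1]
contact_force: [0.2, 0.1, -7.5]
gripper_width: 0.0296
gripper_force: 55.0
```

```bash
python3 - <<'E'
m=open('mpc.py').read()
m=m.replace("wth=1.,qf=None):","wth=1.,nr=5):").replace("n=5*N; ns=31*N","n=nr*N; ns=(5*nr+6)*N").replace("d[5*i:5*i+5]","d[nr*i:nr*i+nr]").replace("d[:5],-.02","d[:nr],-.02")
open('mpc.py','w').write(m)
s=open('step.py').read()
s=s.replace("a.add_argument('--wrist')","a.add_argument('--n',type=int,default=1); a.add_argument('--wrist')")
s=s.replace("v[:25]","v[:-6]").replace("v[25:28]","v[-6:-3]").replace("v[28:]","v[-3:]").replace("v[24]","v[-7]")
s=s.replace("wq=a.wq)","wq=a.wq,nr=5*a.n,N=6//a.n)").replace("f=np.array([.1,.3,.5,.75,1.]) if 0 else np.array([.12,.35,.6,.85,1.])","f=np.interp(np.linspace(0,1,5*a.n+1)[1:],np.linspace(0,1,6),[0,.12,.35,.6,.85,1.])").replace("range(5)","range(5*a.n)")
s=s.replace("abs(th[:31])","abs(th[:31*a.n])")
s+="\nif a.n==2: print('SECOND', [[round(float(nx[i][j]-nx[4][j]),3) for j in range(4)] for i in range(5,10)])\n"
open('step.py','w').write(s)
E
python3 step.py --tgt 0.435 0.02 --vref 0.03 --wq 0.6 --n 2
```

```text
t 17.68 pose {'x': 0.4355, 'y': -0.0791, 'z': 0.088, 'psi': 7.08} err mm [0.6 0.3 0.6] F [ 0.2  0.1 -7.5]
meas [(0.007, 0.84), (-0.0017, 0.7)] pred [ 0.004 -0.006] est [-0.013 -0.172] togo x,q 0.012 -0.098 maxth plan 0.019
NEXT [[0.0, -0.045, 0.0, -0.0], [0.0, -0.09, 0.0, -0.0], [0.0, -0.13, 0.0, -0.0], [0.0, -0.165, 0.0, -0.0], [0.0, -0.19, 0.0, -0.0], [0.0, -0.215, 0.0, -0.0], [0.0, -0.24, 0.0, -0.0], [0.0, -0.265, 0.0, -0.0], [0.0, -0.285, 0.0, -0.0], [0.0, -0.305, 0.0, -0.0]]
SECOND [[0.0, -0.025, 0.0, 0.0], [0.0, -0.05, 0.0, 0.0], [0.0, -0.075, 0.0, 0.0], [0.0, -0.095, 0.0, 0.0], [0.0, -0.115, 0.0, 0.0]]
```

Request:
{"name": "send_rows", "arguments": {"moves": [{"slide":[0,-0.045,0],"turn":0,"gripper":0},{"slide":[0,-0.09,0],"turn":0,"gripper":0},{"slide":[0,-0.13,0],"turn":0,"gripper":0},{"slide":[0,-0.165,0],"turn":0,"gripper":0},{"slide":[0,-0.19,0],"turn":0,"gripper":0}]}}

```text
time_s: 18.2
tcp_pos: [0.4322, -0.0503, 0.0886]
eef_rot: [-180.0, -0.0, 7.1]
contact_force: [0.3, -0.4, -8.6]
gripper_width: 0.0296
gripper_force: 55.0
```

Request:
{"name": "send_rows", "arguments": {"moves": [{"slide":[0,-0.025,0],"turn":0,"gripper":0},{"slide":[0,-0.05,0],"turn":0,"gripper":0},{"slide":[0,-0.075,0],"turn":0,"gripper":0},{"slide":[0,-0.095,0],"turn":0,"gripper":0},{"slide":[0,-0.115,0],"turn":0,"gripper":0}]}}

```text
time_s: 18.62
tcp_pos: [0.4301, -0.0336, 0.0886]
eef_rot: [-180.0, -0.0, 7.1]
contact_force: [-0.1, -0.1, -9.1]
gripper_width: 0.0298
gripper_force: 55.0
```

```bash
python3 step.py --tgt 0.435 0.01 --vref 0.03 --wq 0.6 --n 2
```

```text
t 18.62 pose {'x': 0.4298, 'y': -0.0337, 'z': 0.088, 'psi': 7.08} err mm [0.3 0.  0.6] F [-0.1 -0.1 -9.1]
meas [(0.0242, 0.85), (0.0175, 0.72)] pred [0.013 0.004] est [ 0.012 -0.09 ] togo x,q 0.011 -0.043 maxth plan 0.016
NEXT [[0.0, 0.02, 0.0, -0.0], [0.0, 0.03, 0.0, -0.0], [0.0, 0.035, 0.0, -0.0], [0.0, 0.035, 0.0, -0.0], [0.0, 0.025, 0.0, -0.0], [0.0, 0.02, 0.0, -0.0], [0.0, 0.01, 0.0, -0.0], [0.0, -0.005, 0.0, -0.0], [0.0, -0.02, 0.0, -0.0], [0.0, -0.03, 0.0, -0.0]]
SECOND [[0.0, -0.005, 0.0, 0.0], [0.0, -0.015, 0.0, 0.0], [0.0, -0.03, 0.0, 0.0], [0.0, -0.045, 0.0, 0.0], [0.0, -0.055, 0.0, 0.0]]
```

Prediction holds well over double calls; hover on.

Request:
{"name": "send_rows", "arguments": {"moves": [{"slide":[0,0.02,0],"turn":0,"gripper":0},{"slide":[0,0.03,0],"turn":0,"gripper":0},{"slide":[0,0.035,0],"turn":0,"gripper":0},{"slide":[0,0.035,0],"turn":0,"gripper":0},{"slide":[0,0.025,0],"turn":0,"gripper":0}]}}

```text
time_s: 19.13
tcp_pos: [0.4306, -0.038, 0.0885]
eef_rot: [180.0, 0.0, 7.0]
contact_force: [0.3, -0.4, -8.5]
gripper_width: 0.0299
gripper_force: 55.0
```

Request:
{"name": "send_rows", "arguments": {"moves": [{"slide":[0,-0.005,0],"turn":0,"gripper":0},{"slide":[0,-0.015,0],"turn":0,"gripper":0},{"slide":[0,-0.03,0],"turn":0,"gripper":0},{"slide":[0,-0.045,0],"turn":0,"gripper":0},{"slide":[0,-0.055,0],"turn":0,"gripper":0}]}}

```text
time_s: 19.55
tcp_pos: [0.4296, -0.0291, 0.0886]
eef_rot: [-180.0, -0.0, 7.1]
contact_force: [0.7, -0.7, -9.1]
gripper_width: 0.0293
gripper_force: 55.0
```

```bash
python3 step.py --tgt 0.435 0.01 --vref 0.03 --wq 0.6 --n 2
```

```text
t 19.55 pose {'x': 0.4293, 'y': -0.0292, 'z': 0.088, 'psi': 7.08} err mm [0.3 0.1 0.6] F [ 0.7 -0.7 -9.1]
meas [(0.0245, 0.85), (0.016, 0.72)] pred [ 0.001 -0.009] est [ 0.016 -0.036] togo x,q 0.011 -0.038 maxth plan 0.028
NEXT [[0.0, 0.04, 0.0, -0.0], [0.0, 0.07, 0.0, -0.0], [0.0, 0.09, 0.0, -0.0], [0.0, 0.1, 0.0, -0.0], [0.0, 0.1, 0.0, -0.0], [0.0, 0.1, 0.0, -0.0], [0.0, 0.09, 0.0, -0.0], [0.0, 0.085, 0.0, -0.0], [0.0, 0.075, 0.0, -0.0], [0.0, 0.06, 0.0, -0.0]]
SECOND [[0.0, 0.0, 0.0, 0.0], [0.0, -0.01, 0.0, 0.0], [0.0, -0.015, 0.0, 0.0], [0.0, -0.025, 0.0, 0.0], [0.0, -0.04, 0.0, 0.0]]
```

Request:
{"name": "send_rows", "arguments": {"moves": [{"slide":[0,0.04,0],"turn":0,"gripper":0},{"slide":[0,0.07,0],"turn":0,"gripper":0},{"slide":[0,0.09,0],"turn":0,"gripper":0},{"slide":[0,0.1,0],"turn":0,"gripper":0},{"slide":[0,0.1,0],"turn":0,"gripper":0}]}}

```text
time_s: 20.07
tcp_pos: [0.4314, -0.0449, 0.0885]
eef_rot: [180.0, 0.0, 7.0]
contact_force: [0.1, 0.0, -8.1]
gripper_width: 0.0293
gripper_force: 55.0
```

Request:
{"name": "send_rows", "arguments": {"moves": [{"slide":[0,0,0],"turn":0,"gripper":0},{"slide":[0,-0.01,0],"turn":0,"gripper":0},{"slide":[0,-0.015,0],"turn":0,"gripper":0},{"slide":[0,-0.025,0],"turn":0,"gripper":0},{"slide":[0,-0.04,0],"turn":0,"gripper":0}]}}

```text
time_s: 20.48
tcp_pos: [0.4307, -0.0382, 0.0886]
eef_rot: [180.0, 0.0, 7.1]
contact_force: [0.6, -0.4, -8.9]
gripper_width: 0.0295
gripper_force: 55.0
```

```bash
python3 step.py --tgt 0.43 -0.02 --vref 0.03 --wq 0.6 --n 2
```

```text
t 20.48 pose {'x': 0.4304, 'y': -0.0381, 'z': 0.088, 'psi': 7.08} err mm [ 0.3 -0.1  0.6] F [ 0.6 -0.4 -8.9]
meas [(0.0272, 0.84), (0.0281, 0.72)] pred [-0.001  0.047] est [ 0.026 -0.003] togo x,q 0.002 -0.018 maxth plan 0.036
NEXT [[0.0, 0.06, 0.0, -0.0], [0.0, 0.11, 0.0, -0.0], [0.0, 0.145, 0.0, -0.0], [0.0, 0.165, 0.0, -0.0], [0.0, 0.175, 0.0, -0.0], [0.0, 0.185, 0.0, -0.0], [0.0, 0.185, 0.0, -0.0], [0.0, 0.185, 0.0, -0.0], [0.0, 0.185, 0.0, -0.0], [0.0, 0.18, 0.0, -0.0]]
SECOND [[0.0, 0.01, 0.0, 0.0], [0.0, 0.01, 0.0, 0.0], [0.0, 0.01, 0.0, 0.0], [0.0, 0.01, 0.0, 0.0], [0.0, 0.005, 0.0, 0.0]]
```

Request:
{"name": "send_rows", "arguments": {"moves": [{"slide":[0,0.06,0],"turn":0,"gripper":0},{"slide":[0,0.11,0],"turn":0,"gripper":0},{"slide":[0,0.145,0],"turn":0,"gripper":0},{"slide":[0,0.165,0],"turn":0,"gripper":0},{"slide":[0,0.175,0],"turn":0,"gripper":0}]}}

```text
time_s: 21.0
tcp_pos: [0.4339, -0.0653, 0.0885]
eef_rot: [180.0, 0.0, 7.0]
contact_force: [-0.2, -0.8, -9.4]
gripper_width: 0.0297
gripper_force: 55.0
```

```bash
python3 - <<'E'
import json
n=json.load(open('next.json')); json.dump(n[:5],open('next.json','w'))
E
python3 step.py --tgt 0.43 -0.04 --vref 0.03 --wq 0.6
```

```text
t 21.0 pose {'x': 0.4336, 'y': -0.0642, 'z': 0.088, 'psi': 7.08} err mm [ 0.3 -1.1  0.5] F [-0.2 -0.8 -9.4]
meas [(-0.01, 0.85), (-0.0044, 0.72)] pred [-0.026  0.052] est [0.001 0.098] togo x,q -0.001 -0.024 maxth plan 0.032
NEXT [[0.0, 0.04, 0.0, -0.0], [0.0, 0.08, 0.0, -0.0], [0.0, 0.105, 0.0, -0.0], [0.0, 0.12, 0.0, -0.0], [0.0, 0.13, 0.0, -0.0]]
```

```bash
cat > fit.py <<'E'
from mpc import *; import json
from scipy.optimize import least_squares
L=[json.loads(l) for l in open('log.jsonl')][1:]
def res(p,full=False):
    f,k,c,ot,os,oe=p; M=dict(M0); M['m']*=f; M['I']*=f; M['k']=k; M['c']=c
    out=[]; S=np.array([.0,0]); 
    for i in range(len(L)-4):  # windows of 4 cycles, free start state solved linearly
        r0=[];J=[]
        for basis in (np.zeros(2),np.array([1,0]),np.array([0,1])):
            x=basis.copy(); pr=[]
            for j in range(i,i+4):
                v=track(np.array(L[j]['q'])) if not basis.any() else np.zeros(len(L[j]['q'])*5+6)
                g=[] ; s=simulate(x,v,M); pr+= [s[-7,0],s[-4,0]]; x=s[-1]
            (r0 if not basis.any() else J).append(pr)
        z=np.array([[L[j]['z'][0]-ot-oe,L[j]['z'][1]-os-oe] for j in range(i,i+4)]).ravel()
        J=np.array(J).T; y=z-np.array(r0[0]); sol=np.linalg.lstsq(J,y,rcond=None)[0]; out+=list(y-J@sol)
    pri=[(f-1)/.07*.003,(k-.32)/.01*.003,(c-.04)/.003*.003,(ot+os)/.001*.003,(oe)/.02*.003]
    return np.r_[out,pri]
s=least_squares(res,[1,.32,.04,-.003,.003,0]); print(s.x.round(4),np.sqrt(np.mean(s.fun**2)), np.sqrt(np.mean(res([1,.32,.04,-.003,.003,0])**2)))
E
python3 fit.py
```

```text
[ 0.9853  0.3162  0.0432 -0.0025  0.0025 -0.0032] 0.0029823800861295126 0.003461426195491285
```

```bash
sed -i "s/off=.003 if cam=='top' else -.003/off=.0057 if cam=='top' else .0007/" step.py; python3 - <<'E'
import json
f=json.load(open('kf.json')); f['x'][0]+=.003; json.dump(f,open('kf.json','w'))
json.dump(dict(m=.2266,I=.00818,k=.3162,c=.0432),open('model.json','w'))
E
sed -i 's/^p=P();/M0.update(json.load(open("model.json"))); p=P();/' replan.py; python3 replan.py 0.43 -0.03 0.04
```

```text
[[0, 0.05, 0, 0], [0, 0.095, 0, 0], [0, 0.125, 0, 0], [0, 0.145, 0, 0], [0, 0.16, 0, 0]] 0.036354033597885124
```

Request:
{"name": "send_rows", "arguments": {"moves": [{"slide":[0,0.05,0],"turn":0,"gripper":0},{"slide":[0,0.095,0],"turn":0,"gripper":0},{"slide":[0,0.125,0],"turn":0,"gripper":0},{"slide":[0,0.145,0],"turn":0,"gripper":0},{"slide":[0,0.16,0],"turn":0,"gripper":0}]}}

```text
time_s: 21.52
tcp_pos: [0.4369, -0.0888, 0.0885]
eef_rot: [180.0, 0.0, 7.1]
contact_force: [1.0, -0.4, -9.7]
gripper_width: 0.0297
gripper_force: 55.0
```

```bash
python3 step.py --tgt 0.43 -0.04 --vref 0.03 --wq 0.8 --n 2
```

```text
t 21.52 pose {'x': 0.4366, 'y': -0.088, 'z': 0.088, 'psi': 7.08} err mm [ 0.3 -0.8  0.5] F [ 1.  -0.4 -9.7]
meas [(-0.0319, 0.83), (-0.0172, 0.7)] pred [-0.029  0.016] est [-0.013  0.084] togo x,q -0.001 -0.048 maxth plan 0.028
NEXT [[0.0, 0.025, 0.0, -0.0], [0.0, 0.045, 0.0, -0.0], [0.0, 0.055, 0.0, -0.0], [0.0, 0.055, 0.0, -0.0], [0.0, 0.055, 0.0, -0.0], [0.0, 0.045, 0.0, -0.0], [0.0, 0.035, 0.0, -0.0], [0.0, 0.02, 0.0, -0.0], [0.0, 0.005, 0.0, -0.0], [0.0, -0.01, 0.0, -0.0]]
SECOND [[0.0, -0.01, 0.0, 0.0], [0.0, -0.02, 0.0, 0.0], [0.0, -0.035, 0.0, 0.0], [0.0, -0.05, 0.0, 0.0], [0.0, -0.065, 0.0, 0.0]]
```

Request:
{"name": "send_rows", "arguments": {"moves": [{"slide":[0,0.025,0],"turn":0,"gripper":0},{"slide":[0,0.045,0],"turn":0,"gripper":0},{"slide":[0,0.055,0],"turn":0,"gripper":0},{"slide":[0,0.055,0],"turn":0,"gripper":0},{"slide":[0,0.055,0],"turn":0,"gripper":0}]}}

```text
time_s: 22.03
tcp_pos: [0.4379, -0.0965, 0.0885]
eef_rot: [180.0, 0.0, 7.1]
contact_force: [-0.1, 0.4, -8.2]
gripper_width: 0.0297
gripper_force: 55.0
```

Request:
{"name": "send_rows", "arguments": {"moves": [{"slide":[0,-0.01,0],"turn":0,"gripper":0},{"slide":[0,-0.02,0],"turn":0,"gripper":0},{"slide":[0,-0.035,0],"turn":0,"gripper":0},{"slide":[0,-0.05,0],"turn":0,"gripper":0},{"slide":[0,-0.065,0],"turn":0,"gripper":0}]}}

```text
time_s: 22.45
tcp_pos: [0.4367, -0.0864, 0.0886]
eef_rot: [-180.0, -0.0, 7.1]
contact_force: [-0.2, 0.3, -8.4]
gripper_width: 0.0299
gripper_force: 55.0
```

```bash
python3 step.py --tgt 0.417 -0.224 --vref 0.05 --wq 1 --n 2 --dx -9
```

```text
t 22.45 pose {'x': 0.4364, 'y': -0.0865, 'z': 0.088, 'psi': 7.08} err mm [0.3 0.1 0.6] F [-0.2  0.3 -8.4]
meas [(-0.0035, 0.85), (-0.0086, 0.71)] pred [-0.001  0.015] est [-0.01  -0.082] togo x,q -0.036 0.134 maxth plan 0.099
NEXT [[-0.005, -0.12, 0.0, -0.0], [-0.005, -0.225, 0.0, -0.0], [-0.015, -0.285, 0.0, -0.0], [-0.02, -0.305, 0.0, -0.0], [-0.03, -0.31, 0.0, -0.0], [-0.035, -0.295, 0.0, -0.0], [-0.045, -0.27, 0.0, -0.0], [-0.05, -0.24, 0.0, -0.0], [-0.055, -0.195, 0.0, -0.0], [-0.06, -0.155, 0.0, -0.0]]
SECOND [[-0.005, 0.015, 0.0, 0.0], [-0.015, 0.04, 0.0, 0.0], [-0.02, 0.07, 0.0, 0.0], [-0.025, 0.115, 0.0, 0.0], [-0.03, 0.155, 0.0, 0.0]]
```

```bash
python3 replan.py 0.417 -0.224 0.03
```

```text
[[0, -0.065, 0, 0], [0, -0.125, 0, 0], [0, -0.17, 0, 0], [0, -0.195, 0, 0], [0, -0.21, 0, 0]] 0.05062869361431381
```

Request:
{"name": "send_rows", "arguments": {"moves": [{"slide":[0,-0.065,0],"turn":0,"gripper":0},{"slide":[0,-0.125,0],"turn":0,"gripper":0},{"slide":[0,-0.17,0],"turn":0,"gripper":0},{"slide":[0,-0.195,0],"turn":0,"gripper":0},{"slide":[0,-0.21,0],"turn":0,"gripper":0}]}}

```text
time_s: 22.97
tcp_pos: [0.4328, -0.0547, 0.0886]
eef_rot: [-180.0, -0.0, 7.1]
contact_force: [-0.0, 0.0, -8.7]
gripper_width: 0.0297
gripper_force: 55.0
```

```bash
python3 step.py --tgt 0.417 -0.224 --vref 0.06 --wq 0.8 --n 2 --dx -6
```

```text
t 22.97 pose {'x': 0.4325, 'y': -0.0553, 'z': 0.088, 'psi': 7.08} err mm [0.3 0.5 0.6] F [-0.   0.  -8.7]
meas [(0.0265, 0.83), (0.0201, 0.72)] pred [ 0.04  -0.044] est [ 0.016 -0.103] togo x,q -0.036 0.166 maxth plan 0.064
NEXT [[0.0, -0.06, 0.0, -0.0], [-0.005, -0.11, 0.0, -0.0], [-0.01, -0.14, 0.0, -0.0], [-0.015, -0.145, 0.0, -0.0], [-0.02, -0.14, 0.0, -0.0], [-0.025, -0.12, 0.0, -0.0], [-0.03, -0.095, 0.0, -0.0], [-0.035, -0.065, 0.0, -0.0], [-0.035, -0.025, 0.0, -0.0], [-0.04, 0.01, 0.0, -0.0]]
SECOND [[-0.005, 0.02, 0.0, 0.0], [-0.01, 0.045, 0.0, 0.0], [-0.015, 0.075, 0.0, 0.0], [-0.015, 0.115, 0.0, 0.0], [-0.02, 0.15, 0.0, 0.0]]
```

Request:
{"name": "send_rows", "arguments": {"moves": [{"slide":[0,-0.06,0],"turn":0,"gripper":0},{"slide":[-0.005,-0.11,0],"turn":0,"gripper":0},{"slide":[-0.01,-0.14,0],"turn":0,"gripper":0},{"slide":[-0.015,-0.145,0],"turn":0,"gripper":0},{"slide":[-0.02,-0.14,0],"turn":0,"gripper":0}]}}

```text
time_s: 23.48
tcp_pos: [0.4272, -0.0346, 0.0886]
eef_rot: [-180.0, -0.0, 7.1]
contact_force: [0.0, -0.5, -8.2]
gripper_width: 0.0299
gripper_force: 55.0
```

Request:
{"name": "send_rows", "arguments": {"moves": [{"slide":[-0.005,0.02,0],"turn":0,"gripper":0},{"slide":[-0.01,0.045,0],"turn":0,"gripper":0},{"slide":[-0.015,0.075,0],"turn":0,"gripper":0},{"slide":[-0.015,0.115,0],"turn":0,"gripper":0},{"slide":[-0.02,0.15,0],"turn":0,"gripper":0}]}}

```text
time_s: 23.9
tcp_pos: [0.4272, -0.0586, 0.0886]
eef_rot: [180.0, -0.0, 7.1]
contact_force: [0.2, 1.0, -8.6]
gripper_width: 0.0295
gripper_force: 55.0
```

```bash
python3 step.py --tgt 0.417 -0.224 --vref 0.06 --wq 0.8 --n 2 --dx -9
```

```text
t 23.9 pose {'x': 0.4267, 'y': -0.0575, 'z': 0.088, 'psi': 7.08} err mm [ 0.5 -1.1  0.6] F [ 0.2  1.  -8.6]
meas [(0.0026, 0.86), (0.0145, 0.73)] pred [ 0.006 -0.022] est [0.028 0.184] togo x,q -0.03 0.164 maxth plan 0.023
NEXT [[-0.005, 0.055, 0.0, -0.0], [-0.005, 0.115, 0.0, -0.0], [-0.015, 0.17, 0.0, -0.0], [-0.02, 0.215, 0.0, -0.0], [-0.03, 0.255, 0.0, -0.0], [-0.035, 0.295, 0.0, -0.0], [-0.045, 0.33, 0.0, -0.0], [-0.05, 0.37, 0.0, -0.0], [-0.055, 0.415, 0.0, -0.0], [-0.06, 0.445, 0.0, -0.0]]
SECOND [[-0.005, 0.04, 0.0, 0.0], [-0.015, 0.075, 0.0, 0.0], [-0.02, 0.115, 0.0, 0.0], [-0.025, 0.16, 0.0, 0.0], [-0.03, 0.19, 0.0, 0.0]]
```

Request:
{"name": "send_rows", "arguments": {"moves": [{"slide":[-0.005,0.055,0],"turn":0,"gripper":0},{"slide":[-0.005,0.115,0],"turn":0,"gripper":0},{"slide":[-0.015,0.17,0],"turn":0,"gripper":0},{"slide":[-0.02,0.215,0],"turn":0,"gripper":0},{"slide":[-0.03,0.255,0],"turn":0,"gripper":0}]}}

```text
time_s: 24.42
tcp_pos: [0.4273, -0.0972, 0.0885]
eef_rot: [180.0, 0.0, 7.1]
contact_force: [0.1, -0.5, -8.8]
gripper_width: 0.0301
gripper_force: 55.0
```

Request:
{"name": "send_rows", "arguments": {"moves": [{"slide":[-0.005,0.04,0],"turn":0,"gripper":0},{"slide":[-0.015,0.075,0],"turn":0,"gripper":0},{"slide":[-0.02,0.115,0],"turn":0,"gripper":0},{"slide":[-0.025,0.16,0],"turn":0,"gripper":0},{"slide":[-0.03,0.19,0],"turn":0,"gripper":0}]}}

```text
time_s: 24.83
tcp_pos: [0.4264, -0.1258, 0.0886]
eef_rot: [180.0, -0.0, 7.1]
contact_force: [-0.8, -0.1, -7.9]
gripper_width: 0.03
gripper_force: 55.0
```

```bash
python3 step.py --tgt 0.417 -0.224 --vref 0.06 --wq 1 --n 2 --dx -9
```

```text
t 24.83 pose {'x': 0.426, 'y': -0.1248, 'z': 0.088, 'psi': 7.08} err mm [ 0.4 -0.9  0.6] F [-0.8 -0.1 -7.9]
meas [(-0.0246, 0.84), (-0.0037, 0.71)] pred [-0.014  0.039] est [0.006 0.18 ] togo x,q -0.021 0.097 maxth plan 0.015
NEXT [[-0.005, 0.01, 0.0, -0.0], [-0.005, 0.03, 0.0, -0.0], [-0.015, 0.055, 0.0, -0.0], [-0.02, 0.085, 0.0, -0.0], [-0.03, 0.115, 0.0, -0.0], [-0.035, 0.145, 0.0, -0.0], [-0.045, 0.18, 0.0, -0.0], [-0.05, 0.215, 0.0, -0.0], [-0.055, 0.255, 0.0, -0.0], [-0.06, 0.285, 0.0, -0.0]]
SECOND [[-0.005, 0.03, 0.0, 0.0], [-0.015, 0.065, 0.0, 0.0], [-0.02, 0.1, 0.0, 0.0], [-0.025, 0.14, 0.0, 0.0], [-0.03, 0.17, 0.0, 0.0]]
```

Request:
{"name": "send_rows", "arguments": {"moves": [{"slide":[-0.005,0.01,0],"turn":0,"gripper":0},{"slide":[-0.005,0.03,0],"turn":0,"gripper":0},{"slide":[-0.015,0.055,0],"turn":0,"gripper":0},{"slide":[-0.02,0.085,0],"turn":0,"gripper":0},{"slide":[-0.03,0.115,0],"turn":0,"gripper":0}]}}

```text
time_s: 25.35
tcp_pos: [0.4241, -0.1431, 0.0886]
eef_rot: [180.0, -0.0, 7.1]
contact_force: [-0.5, -0.8, -7.9]
gripper_width: 0.0298
gripper_force: 55.0
```

Request:
{"name": "send_rows", "arguments": {"moves": [{"slide":[-0.005,0.03,0],"turn":0,"gripper":0},{"slide":[-0.015,0.065,0],"turn":0,"gripper":0},{"slide":[-0.02,0.1,0],"turn":0,"gripper":0},{"slide":[-0.025,0.14,0],"turn":0,"gripper":0},{"slide":[-0.03,0.17,0],"turn":0,"gripper":0}]}}

```text
time_s: 25.77
tcp_pos: [0.4228, -0.1693, 0.0886]
eef_rot: [180.0, -0.0, 7.1]
contact_force: [0.3, 0.6, -8.6]
gripper_width: 0.0297
gripper_force: 55.0
```

```bash
python3 step.py --tgt 0.417 -0.224 --vref 0.06 --wq 1.2 --dx -4.5
```

```text
t 25.77 pose {'x': 0.4224, 'y': -0.1684, 'z': 0.088, 'psi': 7.08} err mm [ 0.4 -1.   0.6] F [ 0.3  0.6 -8.6]
meas [(-0.0277, 0.84), (-0.0026, 0.71)] pred [-0.014  0.009] est [0.004 0.166] togo x,q -0.012 0.055 maxth plan 0.017
NEXT [[-0.005, 0.02, 0.0, -0.0], [-0.01, 0.055, 0.0, -0.0], [-0.02, 0.085, 0.0, -0.0], [-0.025, 0.12, 0.0, -0.0], [-0.03, 0.15, 0.0, -0.0]]
```

Request:
{"name": "send_rows", "arguments": {"moves": [{"slide":[-0.005,0.02,0],"turn":0,"gripper":0},{"slide":[-0.01,0.055,0],"turn":0,"gripper":0},{"slide":[-0.02,0.085,0],"turn":0,"gripper":0},{"slide":[-0.025,0.12,0],"turn":0,"gripper":0},{"slide":[-0.03,0.15,0],"turn":0,"gripper":0}]}}

```text
time_s: 26.28
tcp_pos: [0.421, -0.192, 0.0886]
eef_rot: [180.0, 0.0, 7.1]
contact_force: [0.6, -0.4, -9.1]
gripper_width: 0.0297
gripper_force: 55.0
```

```bash
python3 step.py --tgt 0.417 -0.224 --vref 0.05 --wq 1.2
```

```text
t 26.28 pose {'x': 0.4207, 'y': -0.1913, 'z': 0.088, 'psi': 7.08} err mm [ 0.3 -0.8  0.6] F [ 0.6 -0.4 -9.1]
meas [(-0.0336, 0.83), (-0.0143, 0.74)] pred [-0.018 -0.025] est [-0.008  0.128] togo x,q -0.008 0.032 maxth plan 0.007
NEXT [[0.0, -0.005, 0.0, -0.0], [0.0, -0.005, 0.0, -0.0], [0.0, 0.01, 0.0, -0.0], [0.0, 0.025, 0.0, -0.0], [0.0, 0.045, 0.0, -0.0]]
```

Request:
{"name": "send_rows", "arguments": {"moves": [{"slide":[0,-0.005,0],"turn":0,"gripper":0},{"slide":[0,-0.005,0],"turn":0,"gripper":0},{"slide":[0,0.01,0],"turn":0,"gripper":0},{"slide":[0,0.025,0],"turn":0,"gripper":0},{"slide":[0,0.045,0],"turn":0,"gripper":0}]}}

```text
time_s: 26.8
tcp_pos: [0.422, -0.1982, 0.0886]
eef_rot: [180.0, -0.0, 7.1]
contact_force: [-0.2, 0.6, -8.2]
gripper_width: 0.0299
gripper_force: 55.0
```

```bash
python3 step.py --tgt 0.417 -0.224 --vref 0.05 --wq 1.5 --dx 9
```

```text
t 26.8 pose {'x': 0.4215, 'y': -0.198, 'z': 0.088, 'psi': 7.08} err mm [ 0.5 -0.3  0.6] F [-0.2  0.6 -8.2]
meas [(-0.0196, 0.83), (-0.0036, 0.73)] pred [-0.007 -0.055] est [-0.001  0.071] togo x,q -0.008 0.025 maxth plan 0.008
NEXT [[0.005, -0.005, 0.0, -0.0], [0.02, -0.005, 0.0, -0.0], [0.035, 0.01, 0.0, -0.0], [0.05, 0.025, 0.0, -0.0], [0.06, 0.04, 0.0, -0.0]]
```

Request:
{"name": "send_rows", "arguments": {"moves": [{"slide":[0.005,-0.005,0],"turn":0,"gripper":0},{"slide":[0.02,-0.005,0],"turn":0,"gripper":0},{"slide":[0.035,0.01,0],"turn":0,"gripper":0},{"slide":[0.05,0.025,0],"turn":0,"gripper":0},{"slide":[0.06,0.04,0],"turn":0,"gripper":0}]}}

```text
time_s: 27.32
tcp_pos: [0.4321, -0.2032, 0.0886]
eef_rot: [180.0, -0.0, 7.1]
contact_force: [-0.3, -0.9, -8.1]
gripper_width: 0.0294
gripper_force: 55.0
```

```bash
python3 step.py --tgt 0.417 -0.224 --vref 0.05 --wq 2 --dx 9
```

```text
t 27.32 pose {'x': 0.4312, 'y': -0.2028, 'z': 0.088, 'psi': 7.08} err mm [ 1.  -0.4  0.6] F [-0.3 -0.9 -8.1]
meas [(-0.0168, 0.83), (-0.001, 0.73)] pred [-0.006 -0.032] est [0.001 0.063] togo x,q -0.017 0.019 maxth plan 0.01
NEXT [[0.005, 0.0, 0.0, -0.0], [0.02, 0.01, 0.0, -0.0], [0.035, 0.025, 0.0, -0.0], [0.05, 0.045, 0.0, -0.0], [0.06, 0.055, 0.0, -0.0]]
```

Request:
{"name": "send_rows", "arguments": {"moves": [{"slide":[0.005,0,0],"turn":0,"gripper":0},{"slide":[0.02,0.01,0],"turn":0,"gripper":0},{"slide":[0.035,0.025,0],"turn":0,"gripper":0},{"slide":[0.05,0.045,0],"turn":0,"gripper":0},{"slide":[0.06,0.055,0],"turn":0,"gripper":0}]}}

```text
time_s: 27.83
tcp_pos: [0.4421, -0.2105, 0.0886]
eef_rot: [180.0, -0.0, 7.1]
contact_force: [0.6, 0.2, -9.4]
gripper_width: 0.0297
gripper_force: 55.0
```

```bash
python3 step.py --tgt 0.417 -0.224 --vref 0.05 --wq 2 --dx 15
```

```text
t 27.83 pose {'x': 0.4411, 'y': -0.2099, 'z': 0.088, 'psi': 7.08} err mm [ 0.9 -0.6  0.6] F [ 0.6  0.2 -9.4]
meas [(-0.0195, 0.83), (-0.0058, 0.72)] pred [-0.008  0.01 ] est [-0.004  0.054] togo x,q -0.026 0.011 maxth plan 0.003
NEXT [[0.01, -0.005, 0.0, -0.0], [0.035, 0.0, 0.0, -0.0], [0.06, 0.005, 0.0, -0.0], [0.085, 0.01, 0.0, -0.0], [0.1, 0.02, 0.0, -0.0]]
```

Request:
{"name": "send_rows", "arguments": {"moves": [{"slide":[0.01,-0.005,0],"turn":0,"gripper":0},{"slide":[0.035,0,0],"turn":0,"gripper":0},{"slide":[0.06,0.005,0],"turn":0,"gripper":0},{"slide":[0.085,0.01,0],"turn":0,"gripper":0},{"slide":[0.1,0.02,0],"turn":0,"gripper":0}]}}

```text
time_s: 28.35
tcp_pos: [0.4576, -0.2112, 0.0887]
eef_rot: [180.0, -0.0, 7.1]
contact_force: [0.8, -0.0, -8.1]
gripper_width: 0.0294
gripper_force: 55.0
```

```bash
python3 step.py --tgt 0.417 -0.224 --vref 0.05 --wq 2 --dx 21 --wrist w5; python3 replan.py 0.417 -0.224 0.05 >/dev/null; python3 - <<'E'
# centreline of plate and pad from the wrist picture, in pixels per row
import cv2,numpy as np
I=cv2.imread('pics/w5.png'); h=cv2.cvtColor(I,cv2.COLOR_BGR2HSV); g=cv2.inRange(h,np.array((60,80,30)),np.array((90,255,200)))
for r in (40,80,120,160,200):
    u=np.nonzero(g[r])[0]; gap=np.diff(u); k=gap.argmax(); print(r,u.min(),u[k],u[k+1],u.max())
E
```

```text
[[30.0, 371.0, 396.0, 0.605, -0.259, 0.607, -0.276], [50.0, 369.0, 394.0, 0.593, -0.26, 0.595, -0.278], [70.0, 368.0, 392.0, 0.58, -0.262, 0.582, -0.279], [90.0, 367.0, 390.0, 0.566, -0.264, 0.568, -0.281], [110.0, 365.0, 388.0, 0.552, -0.265, 0.554, -0.283], [130.0, 364.0, 386.0, 0.538, -0.268, 0.54, -0.284], [150.0, 363.0, 384.0, 0.523, -0.27, 0.525, -0.286], [170.0, 361.0, 382.0, 0.507, -0.271, 0.51, -0.288], [190.0, 360.0, 380.0, 0.491, -0.274, 0.493, -0.29], [210.0, 358.0, 378.0, 0.475, -0.275, 0.477, -0.292], [230.0, 357.0, 376.0, 0.457, -0.278, 0.459, -0.294]]
t 28.35 pose {'x': 0.4564, 'y': -0.211, 'z': 0.088, 'psi': 7.08} err mm [ 1.2 -0.2  0.7] F [ 0.8 -0.  -8.1]
meas [(-0.0057, 0.85), (-0.0012, 0.7)] pred [-0.004 -0.036] est [0.004 0.028] togo x,q -0.041 0.008 maxth plan 0.011
NEXT [[0.015, 0.02, 0.0, -0.0], [0.05, 0.035, 0.0, -0.0], [0.085, 0.045, 0.0, -0.0], [0.12, 0.055, 0.0, -0.0], [0.14, 0.055, 0.0, -0.0]]
40 370 370 371 395
80 367 367 368 391
120 365 365 366 387
160 362 362 363 383
200 359 359 360 379
```

Request:
{"name": "send_rows", "arguments": {"moves": [{"slide":[0.015,0.02,0],"turn":0,"gripper":0},{"slide":[0.05,0.035,0],"turn":0,"gripper":0},{"slide":[0.085,0.045,0],"turn":0,"gripper":0},{"slide":[0.12,0.055,0],"turn":0,"gripper":0},{"slide":[0.14,0.055,0],"turn":0,"gripper":0}]}}

```text
time_s: 28.92
tcp_pos: [0.4798, -0.2171, 0.0886]
eef_rot: [180.0, -0.0, 7.1]
contact_force: [0.0, 0.1, -9.8]
gripper_width: 0.0298
gripper_force: 55.0
```

```bash
python3 step.py --tgt 0.526 -0.2105 --vref 0.05 --wq 2 --dx 24 --rows '[[0.015,0.02,0,0],[0.05,0.035,0,0],[0.085,0.045,0,0],[0.12,0.055,0,0],[0.14,0.055,0,0]]'
```

```text
t 28.92 pose {'x': 0.4782, 'y': -0.2166, 'z': 0.088, 'psi': 7.08} err mm [ 1.6 -0.5  0.6] F [ 0.   0.1 -9.8]
meas [(-0.0202, 0.79), (-0.0104, 0.69)] pred [-0.006  0.046] est [-0.01   0.012] togo x,q 0.048 -0.0 maxth plan 0.019
NEXT [[0.02, -0.03, 0.0, -0.0], [0.055, -0.055, 0.0, -0.0], [0.095, -0.065, 0.0, -0.0], [0.135, -0.07, 0.0, -0.0], [0.16, -0.07, 0.0, -0.0]]
```

Request:
{"name": "send_rows", "arguments": {"moves": [{"slide":[0.02,-0.015,0],"turn":0,"gripper":0},{"slide":[0.055,-0.025,0],"turn":0,"gripper":0},{"slide":[0.095,-0.03,0],"turn":0,"gripper":0},{"slide":[0.135,-0.03,0],"turn":0,"gripper":0},{"slide":[0.17,-0.03,0],"turn":0,"gripper":0}]}}

```text
time_s: 29.43
tcp_pos: [0.5044, -0.209, 0.0887]
eef_rot: [180.0, -0.0, 7.1]
contact_force: [0.8, -0.1, -7.9]
gripper_width: 0.0296
gripper_force: 55.0
```

```bash
python3 step.py --tgt 0.526 -0.2105 --vref 0.05 --wq 2 --dx 22 --rows '[[0.02,-0.015,0,0],[0.055,-0.025,0,0],[0.095,-0.03,0,0],[0.135,-0.03,0,0],[0.17,-0.03,0,0]]'
```

```text
t 29.43 pose {'x': 0.503, 'y': -0.209, 'z': 0.088, 'psi': 7.08} err mm [ 1.4 -0.   0.7] F [ 0.8 -0.1 -7.9]
meas [(-0.009, 0.72), (0.0033, 0.66)] pred [-0.004 -0.024] est [ 0.001 -0.   ] togo x,q 0.023 0.004 maxth plan 0.004
NEXT [[0.02, -0.005, 0.0, -0.0], [0.05, -0.005, 0.0, -0.0], [0.09, -0.005, 0.0, -0.0], [0.125, -0.005, 0.0, -0.0], [0.145, 0.0, 0.0, -0.0]]
```

Request:
{"name": "send_rows", "arguments": {"moves": [{"slide":[0.02,0.005,0],"turn":0,"gripper":0},{"slide":[0.05,0.01,0],"turn":0,"gripper":0},{"slide":[0.09,0.02,0],"turn":0,"gripper":0},{"slide":[0.12,0.025,0],"turn":0,"gripper":0},{"slide":[0.14,0.025,0],"turn":0,"gripper":0}]}}

```text
time_s: 29.95
tcp_pos: [0.5256, -0.2106, 0.0886]
eef_rot: [180.0, -0.0, 7.1]
contact_force: [-0.6, -0.3, -7.5]
gripper_width: 0.0297
gripper_force: 55.0
```

```bash
python3 step.py --tgt 0.526 -0.2105 --rows '[[0.02,0.005,0,0],[0.05,0.01,0,0],[0.09,0.02,0,0],[0.12,0.025,0,0],[0.14,0.025,0,0]]'; python3 - <<'E'
from h import *
d=cap('side'); w=cap('wrist'); t=cap('top')
I=d['img']; c=np.round(proj(d,[[.6,-.2,.1]])[0]).astype(int); a=cv2.resize(np.ascontiguousarray(I[c[1]-75:c[1]+75,c[0]-65:c[0]+65]),None,fx=3,fy=3)
c=np.round(proj(t,[[.6,-.2,.1]])[0]).astype(int); b=cv2.resize(np.ascontiguousarray(t['img'][c[1]-75:c[1]+75,c[0]-65:c[0]+65]),None,fx=3,fy=3)
cv2.imwrite('pics/c6.png',np.hstack([a,b])[:,:,::-1]); cv2.imwrite('pics/w6.png',w['img'][:,:,::-1])
g=cv2.inRange(hsv(w),np.array((60,80,30)),np.array((90,255,200)))
for r in (20,60,100,140,180,220):
    u=np.nonzero(g[r,150:430])[0]+150; print(r,u.min(),u.max(),u[np.diff(u).argmax()],u[np.diff(u).argmax()+1])
E
```

```text
t 29.95 pose {'x': 0.5243, 'y': -0.2101, 'z': 0.088, 'psi': 7.08} err mm [ 1.3 -0.5  0.6] F [-0.6 -0.3 -7.5]
meas [(-0.0201, 0.68), (-0.0143, 0.62)] pred [-0.008  0.016] est [-0.014 -0.009] togo x,q 0.002 0.001 maxth plan 0.026
NEXT [[0.0, -0.04, 0.0, -0.0], [0.0, -0.08, 0.0, -0.0], [0.0, -0.1, 0.0, -0.0], [0.0, -0.115, 0.0, -0.0], [0.0, -0.12, 0.0, -0.0]]
20 176 429 185 372
60 179 383 188 369
100 183 379 191 366
140 186 376 194 363
180 189 372 197 360
220 193 369 200 357
```

View pics/c6.png

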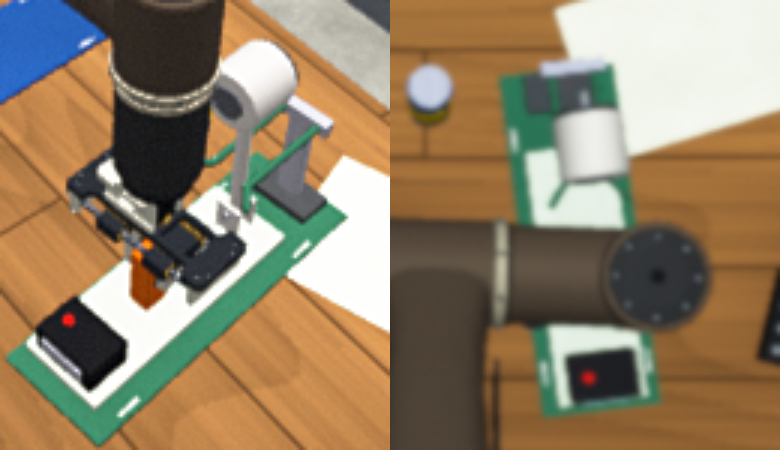

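Request:
{"name": "send_rows", "arguments": {"moves": [{"slide":[0,0.005,0.01],"turn":0,"gripper":0},{"slide":[0,0.01,0.03],"turn":0,"gripper":0},{"slide":[0,0.015,0.055],"turn":0,"gripper":0},{"slide":[0,0.015,0.08],"turn":0,"gripper":0},{"slide":[0,0.015,0.1],"turn":0,"gripper":0}]}}

```text
time_s: 30.62
tcp_pos: [0.5246, -0.2127, 0.0729]
eef_rot: [-180.0, 0.0, 7.1]
contact_force: [0.1, -0.2, -8.1]
gripper_width: 0.0301
gripper_force: 55.0
```

Request:
{"name": "send_rows", "arguments": {"moves": [{"slide":[0,0,0.015],"turn":0,"gripper":0},{"slide":[0,0,0.03],"turn":0,"gripper":0},{"slide":[0,0,0.04],"turn":0,"gripper":0},{"slide":[0,0,0.05],"turn":0,"gripper":0},{"slide":[0,0,0.055],"turn":0,"gripper":0}]}}

```text
time_s: 31.03
tcp_pos: [0.5249, -0.2126, 0.0651]
eef_rot: [-180.0, 0.0, 7.1]
contact_force: [-0.3, 0.9, -9.0]
gripper_width: 0.0297
gripper_force: 55.0
```

```bash
python3 - <<'E'
from bal import *
p=apply(P(),(0,2.25,23.25,0)); json.dump({k:float(v) for k,v in p.items()},open('pose.json','w'))
s=get_state(); print(s['time_s'],s['tcp_pos'],s['eef_rot'],s['contact_force'],s['moment'],p)
t=cap('top'); d=cap('side'); print(lean(t,'top',p),lean(d,'side',p))
w=cap('wrist'); g=cv2.inRange(hsv(w),np.array((60,80,30)),np.array((90,255,200)))
for r in (60,140,220):
    u=np.nonzero(g[r,150:410])[0]+150; k=np.diff(u).argmax(); print(r,u.min(),u[k],u[k+1],u.max())
E
```

```text
31.0333 [ 0.52487687 -0.21260467  0.06512981] [-1.79999092e+02  6.79300273e-03  7.08419981e+00] [-0.26131537  0.88785354 -9.04797936] [-0.04018082 -0.02721584  0.00925372] {'x': np.float64(0.5245661403822859), 'y': np.float64(-0.21235791054493705), 'z': 0.06475, 'psi': 7.08}
(-0.09561122051492839, 0.8097836375236511) (-0.08146114915336215, 0.5966231822967529)
60 165 188 369 391
140 172 194 363 383
220 180 200 357 375
```

Request:
{"name": "send_rows", "arguments": {"moves": [{"slide":[0,0,0.003],"turn":0,"gripper":0},{"slide":[0,0,0.006],"turn":0,"gripper":0},{"slide":[0,0,0.008],"turn":0,"gripper":0},{"slide":[0,0,0.01],"turn":0,"gripper":0},{"slide":[0,0,0.01],"turn":0,"gripper":0}]}}

```text
time_s: 31.6
tcp_pos: [0.5249, -0.2126, 0.0638]
eef_rot: [-180.0, 0.0, 7.1]
contact_force: [-0.4, -0.4, -8.9]
gripper_width: 0.0299
gripper_force: 55.0
```

Request:
{"name": "send_rows", "arguments": {"moves": [{"slide":[0,0,0.001],"turn":0,"gripper":0},{"slide":[0,0,0.002],"turn":0,"gripper":0},{"slide":[0,0,0.002],"turn":0,"gripper":0},{"slide":[0,0,0.002],"turn":0,"gripper":0},{"slide":[0,0,0.002],"turn":0,"gripper":0}]}}

```text
time_s: 32.02
tcp_pos: [0.525, -0.2126, 0.0636]
eef_rot: [180.0, -0.0, 7.1]
contact_force: [-0.6, 1.2, -7.4]
gripper_width: 0.0296
gripper_force: 55.0
```

Request:
{"name": "send_rows", "arguments": {"moves": [{"slide":[0,0,0.001],"turn":0,"gripper":0},{"slide":[0,0,0.002],"turn":0,"gripper":0},{"slide":[0,0,0.003],"turn":0,"gripper":0},{"slide":[0,0,0.003],"turn":0,"gripper":0},{"slide":[0,0,0.003],"turn":0,"gripper":0}]}}

```text
time_s: 32.43
tcp_pos: [0.5249, -0.2126, 0.0635]
eef_rot: [180.0, -0.0, 7.1]
contact_force: [-3.2, 2.0, 2.5]
gripper_width: 0.03
gripper_force: 55.0
```

Request:
{"name": "send_rows", "arguments": {"moves": [{"slide":[0,0,0.001],"turn":0,"gripper":0},{"slide":[0,0,0.002],"turn":0,"gripper":0},{"slide":[0,0,0.002],"turn":0,"gripper":0},{"slide":[0,0,0.002],"turn":0,"gripper":0},{"slide":[0,0,0.002],"turn":0,"gripper":0}]}}

```text
time_s: 32.85
tcp_pos: [0.525, -0.2126, 0.0636]
eef_rot: [180.0, -0.0, 7.1]
contact_force: [-4.2, 2.0, 5.6]
gripper_width: 0.0302
gripper_force: 55.0
```

Request:
{"name": "send_rows", "arguments": {"moves": [{"slide":[0,0,0],"turn":0,"gripper":0.4},{"slide":[0,0,0],"turn":0,"gripper":0.5},{"slide":[0,0,0],"turn":0,"gripper":0.7},{"slide":[0,0,0],"turn":0,"gripper":0.9},{"slide":[0,0,0],"turn":0,"gripper":1}], "newtons": 20}}

```text
time_s: 33.27
tcp_pos: [0.5252, -0.2127, 0.0628]
eef_rot: [180.0, -0.0, 7.1]
contact_force: [0.1, 0.4, 0.9]
gripper_width: 0.0564
gripper_force: 0.0
```

Request:
{"name": "send_rows", "arguments": {"moves": [{"slide":[0,0,0],"turn":0,"gripper":1},{"slide":[0,0,0],"turn":0,"gripper":1},{"slide":[0,0,0],"turn":0,"gripper":1},{"slide":[0,0,0],"turn":0,"gripper":1},{"slide":[0,0,0],"turn":0,"gripper":1}]}}

```text
time_s: 33.68
tcp_pos: [0.5249, -0.2126, 0.0627]
eef_rot: [180.0, 0.0, 7.1]
contact_force: [0.2, -0.3, 0.4]
gripper_width: 0.0858
gripper_force: 0.0
```

```bash
python3 - <<'E'
from bal import *
s=get_state(); print(s['time_s'],s['tcp_pos'],s['contact_force'],s['gripper_width'])
p=P(); p['z']=.0625; t=cap('top'); d=cap('side'); print(lean(t,'top',p),lean(d,'side',p))
w=cap('wrist'); h=hsv(w); m=cv2.inRange(h,np.array((5,150,150)),np.array((20,255,255)));m[:240]=0;m[280:]=0; v,u=np.nonzero(m); print('handle u',u.min(),u.max())
E
```

```text
33.6833 [ 0.5249013  -0.21262206  0.06274096] [ 0.21170067 -0.25471665  0.38428994] 0.08582995104165766
(-0.11209198945545829, 0.8216552138328552) (-0.09455167513206787, 0.569767951965332)
handle u 246 312
```

Released cleanly; retreat straight up.

Request:
{"name": "send_rows", "arguments": {"moves": [{"slide":[0,0,-0.05],"turn":0,"gripper":1},{"slide":[0,0,-0.15],"turn":0,"gripper":1},{"slide":[0,0,-0.28],"turn":0,"gripper":1},{"slide":[0,0,-0.41],"turn":0,"gripper":1},{"slide":[0,0,-0.55],"turn":0,"gripper":1}]}}

```text
time_s: 34.25
tcp_pos: [0.5246, -0.2126, 0.1464]
eef_rot: [-180.0, 0.0, 7.1]
contact_force: [-0.3, -0.0, -0.5]
gripper_width: 0.0874
gripper_force: 0.0
```

Request:
{"name": "send_rows", "arguments": {"moves": [{"slide":[-0.02,0,-0.14],"turn":0,"gripper":1},{"slide":[-0.05,0,-0.28],"turn":0,"gripper":1},{"slide":[-0.1,0,-0.4],"turn":0,"gripper":1},{"slide":[-0.13,0,-0.48],"turn":0,"gripper":1},{"slide":[-0.15,0,-0.5],"turn":0,"gripper":1}]}}

```text
time_s: 34.67
tcp_pos: [0.5033, -0.2157, 0.2235]
eef_rot: [179.9, -0.2, 7.1]
contact_force: [0.2, 0.8, -0.0]
gripper_width: 0.0877
gripper_force: 0.0
```

```bash
python3 - <<'E'
from bal import *
s=get_state(); print(s['time_s'],s['tcp_pos'],s['contact_force'])
p=P(); p['z']=.0625; t=cap('top'); d=cap('side'); print(lean(t,'top',p),lean(d,'side',p))
w=cap('wrist')
c=np.round(proj(d,[[.6,-.2,.1]])[0]).astype(int); a=cv2.resize(np.ascontiguousarray(d['img'][c[1]-75:c[1]+75,c[0]-65:c[0]+65]),None,fx=2.7,fy=2.7)
b=cv2.resize(np.ascontiguousarray(w['img'][:,100:460]),None,fx=405/420,fy=405/420); print(a.shape,b.shape)
cv2.imwrite('pics/c7.png',np.hstack([a,b])[:,:,::-1])
E
```

```text
34.6667 [ 0.50325618 -0.21573587  0.22347726] [ 0.21526868  0.77005878 -0.03200803]
(-0.11209261736730686, 0.8234674334526062) (-0.10178688034418967, 0.6623732447624207)
(405, 351, 3) (405, 347, 3)
```

View pics/c7.png

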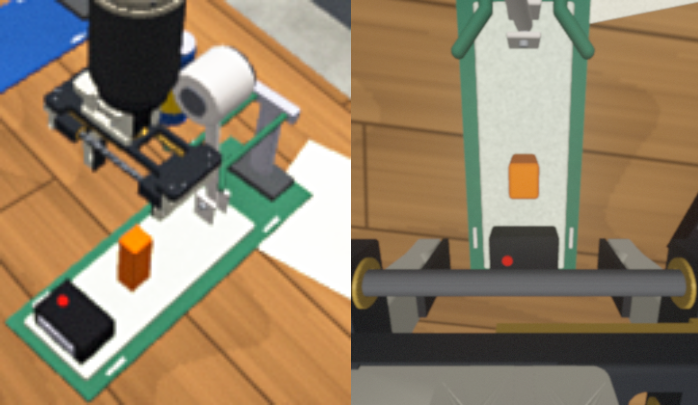

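The picture shows the carrier lying flat and centred on the green pad, with the handle at (525,178) and the neck between the prongs at about (522,20). The lean is about 0.107 rad and the gripper is clear. I'm handing it in.

```bash
python3 -c "
from plant import order; print(order.close_job())"
```

```text
the job is handed in; nothing more can be done
None
```

The carrier is docked flat on the green pad with the neck between the prongs, released and handed in at about 35 s. The motor head was balanced in the air for about 21 s; every lean I measured out of the forks stayed under 0.05 rad, and it now rests at about 0.11 rad on a green prong.

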